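Hang a turned beaker on its drying peg

ROBOT

A 7-joint arm with a two-finger parallel gripper is mounted at the origin on a cart in front of the work surface, level with it; the furniture and walls round the work are solid. World frame = base frame: x ahead of the robot, y to its left, z up, the work surface at z = 0. Lengths are in m, angles in rad, forces in N, time in s.
With the tool pointing down it reaches from about 0.425 to 0.925 m from the base axis. Payload 6.8 kg.
Tool frame: the origin (TCP) lies between the finger pads; the fingertips stand r.tcp_to_tips ahead of it and the grasp point (between the pads) lies 3 mm ahead of it (r.tcp_to_tips is the distance from the TCP to the fingertips, in m); z points along the fingers, y is the line along which they close (so a half turn about z gives the same grasp; the last joint's range is limited). The gripper opens to 85 mm and grips with 20 to 120 N. Pads are 22 mm wide; open, the fingers measure 114 mm over their backs; the gripper's body (76 mm by 85 mm) begins 54 mm behind the grasp point. The pads swing forward as they close: fully open they stand 13 mm farther back than shut.
Start: joints at [1.161, 0.477, 0.022, 1.555, -0.011, 1.109, -0.083], TCP at [0.201, -0.645, 0.214] pointing down, gripper open.
Joint ranges: [-2.96, 2.96], [-0.34, 2.1], [-1.41, 1.46], [0.24, 2.44], [-1.37, 4.51], [0.17, 1.92], [-2.96, 2.96]. Speed limits (rad/s): [2.39, 2.39, 3.14, 3.14, 3.14, 3.14, 3.14].

INTERFACE

Orientations are given as a rotation vector (axis times angle).
In Python, from bench import r gives the robot as it stands. The module is installed in compiled form; this text tells all that it offers.
- The arm moves only by the tool step_arm, never from a script. Its argument "moves" is a list of rows, each an object of numbers: "rx", "ry", "rz": the turn, a rotation vector about the tool's x, y, z in degrees; "dx", "dy", "dz": the shift along the tool's x, y, z in mm; "gripper": the opening, from -1 (shut) to 1 (fully open). In form: [{"rx": .., "ry": .., "rz": .., "dx": .., "dy": .., "dz": .., "gripper": ..}, ...]. A call has 1 to 20 rows; each row shifts and turns the commanded pose from where the row before left it, along the tool's axes as they then stand; what a row does not reach is not made up. A row lasts 1/8 s, in which the tool goes at most 62.5 mm and 10.7 degrees, less where a joint would pass 70% of its speed; a pose out of reach is approached as far as the arm can. A call is refused whole if a number of a shift passes 62.5 or a number of a turn 10.7, either way. A call with a gripper value outside its range is refused whole. The fingers move at their own pace and stop on an object; "grip_force" is the grip in N (left out, the last holds). Time passes only in rows, so rows that do not move let the fingers close. It gives the time, the measured TCP pose, the force, the opening and the grip force at its end, in the units of the state.
- r.get_obs(): the state, without advancing time (a new reading comes with each control period).
- r.grab_frame(name): name is "scene" or "top"; returns the picture (400x640x3 uint8, blue, green, red); there is no depth.
- r.camera_info(name): a dict with "mtx" (3x3 intrinsics, pixels), "D" ([k1, k2, p1, p2, k3] as OpenCV has them; the pictures are not rectified), "rvec" (rotation vector, rad) and "tvec" (3), from world to camera coordinates, as OpenCV has them. Camera axes: x right, y down, z forward; pixel columns grow to the right and rows downward; lengths in m; the calibration is good to about 2 mm. A picture is of the moment at which its call begins. camera_info takes no time and is no camera call.
- r.hand_in(): hands the job in; it is judged then, once.
The state is a dict: "clock": time; "joints": joint angles; "qvel": joint speeds; "tau": joint torques, N m; "tcp_pos": TCP position; "orientation": TCP orientation; "contact_force": force on the tool from outside, world axes, zero at the start; "moment": the same for the moment, N m; "grip_width": finger opening in m; "gripper_force": force on a finger pad.
Only numpy, scipy, OpenCV 4.12 (cv2) and the standard library are available. Lean on these libraries where they do the work, as an engineer would, in place of code of your own. Each camera call takes 0.05 s, during which the arm holds its last target. There are 200 camera calls.

TASK

The dark wooden beaker lying in the dowel cradle has just been finished and must dry. Turn it mouth down and lower it gently, without dropping it, over the free upright drying peg until the peg top meets the bottom of its bore, then let go so that it hangs straight. Leave the pale beaker on the other peg and the other things on the bench where they are.

Things in the scene. Friction and masses are not known exactly. Their poses are not given: they have to be found in the camera images.
- beaker_center (a point): centre (on the axis, half-way along) of the dark brown wooden beaker: straight round tube, outside diameter 50 mm, 90 mm long, closed at one end; bore 38 mm wide, 78 mm deep. z runs along it, out of the open mouth: mouth 45 mm along +z, closed end 45 mm along -z. Starts lying level in the cradle, axis 60 mm above the bench, mouth roughly away from the robot
- beaker_floor (a point): centre of the bottom of the dark beaker's bore (inside), 33 mm from beaker_center towards the closed end (bottom 12 mm thick); z out of the mouth
- cradle: fixed wooden cradle the dark beaker lies in: base 100 x 52 mm, two pale 10 mm dowels along its x axis, 30 mm apart, their tops 39 mm above the bench, on two low cross blocks; nothing stands higher beside the beaker. Origin under its centre on the bench; x points where the beaker's mouth points at the start
- free_stand: fixed drying stand with nothing on it: round dark steel foot 92 mm in diameter, 18 mm high, with an upright bare aluminium peg 24 mm in diameter. Origin under its centre on the bench. The cradle lies between the two stands, of which either may be the left one
- free_stand_tip (a point): centre of the flat top of the free stand's peg, 106 mm above the bench; z up
- used_stand: fixed drying stand, same as the free one, on which the pale beaker already hangs; origin under its centre on the bench
- dry_beaker_center (a point): centre of the pale wooden beaker, same size as the dark one, loose, hanging mouth down on the other stand (its z axis, out of the mouth, points down); its top is 118 mm above the bench. Leave it there
- sealer: yellow bottle with black cap, 62 mm diameter, 144 mm high, loose, near the front edge of the bench, right; origin at the centre of its underside. Leave it there
- glue: small white bottle with red cap, 32 mm diameter, 91 mm high, loose, near the front edge, left of the bench; origin at the centre of its underside. Leave it there
- wax_tin: round tin with red lid, 78 mm diameter, 31 mm high, loose, near the front edge of the bench; origin at the centre of its underside. Leave it there
- beaker: the dark beaker (rigid, about 0.1 kg); origin at the centre of the outside of its closed end, z out of the mouth. If gripped across, at the middle or nearer the closed end, by fingers tilted 45 degrees towards the mouth, it comes mouth down when the hand turns half round about its own pointing direction, still tilted 45 degrees
Not all that is in view belongs to the job. Leave any orange look-alike of the free_stand alone.

How it is judged:
At the end, for the whole second after the job is handed in: The dark beaker hangs at rest on the free peg, mouth down within 0.15 rad, the bottom of its bore on the peg's top (within 5 mm in height, 12 mm sideways) (horizontal distance between beaker_floor and free_stand_tip below 0.012 m and z of beaker_floor in the frame of free_stand_tip between -0.005 and 0.005 m and angle between beaker_center's own z axis and vertical above 2.99 rad and contact force between beaker and free_stand above 0.2 N and linear speed of beaker below 0.02 m/s); the robot touches nothing.
It fails at once if the dark beaker is dropped over the peg (moves faster than 0.6 m/s there) (horizontal distance between beaker_center and free_stand_tip below 0.03 m and z of beaker_center in the frame of free_stand_tip below 0.12 m and linear speed of beaker above 0.6 m/s).
It fails at once if the pale beaker is moved more than 20 mm (distance of dry_beaker_center from where it was at the start of the episode above 0.02 m).
It fails at once if a bottle or the tin is moved more than 30 mm (distance of any of sealer, glue, wax_tin from where it was at the start of the episode above 0.03 m).
It also fails if it takes over 45 s, if anything falls off the work surface, if the arm or the gripper's body presses on something with over 40 N, if the wrist force passes 120 N, or if a joint passes its speed limit or range.

## Working session

There is one attempt and no reset: what is moved stays moved. The work goes in short steps, Python scripts to look and compute and a tool call to move; the robot and the scene stay as the last step left them, time stands still between calls to the robot, and variables do not carry over. Pictures are saved under pics/ and viewed, at most 10 in all, crops included, and the job is handed in when it is done.

Besides the shell and the picture viewer there is one more tool, called after "Request:" as name([rows], argument=value, ...), one row to a line, values as JSON. step_arm: Moves the arm, as the interface text tells. Its arguments: {"type":"object","properties":{"moves":{"type":"array","items":{"type":"object","properties":{"rx":{"type":"number"},"ry":{"type":"number"},"rz":{"type":"number"},"dx":{"type":"number"},"dy":{"type":"number"},"dz":{"type":"number"},"gripper":{"type":"number"}}}},"grip_force":{"type":"number"}},"required":["moves"]}

```bash
mkdir -p pics; python3 - <<'E'
from bench import r
import cv2
o=r.get_obs(); print({k:o[k] for k in('clock','joints','tcp_pos','orientation','grip_width')}, r.tcp_to_tips)
for n in('scene','top'):
    cv2.imwrite(f'pics/{n}0.png',r.grab_frame(n)); i=r.camera_info(n); print(n,i)
E
```

```text
{'clock': 0.0, 'joints': array([ 1.16087456,  0.47782942,  0.02233333,  1.55645084, -0.01150531,
        1.10927287, -0.08309471]), 'tcp_pos': array([ 0.2004565 , -0.64390168,  0.21310621]), 'orientation': array([-3.10411254e+00, -4.72081179e-01,  6.32296606e-04]), 'grip_width': 0.08537447288382029} 0.022
scene {'mtx': array([[496.62608289,   0.        , 321.800562  ],
       [  0.        , 496.62608289, 200.13294176],
       [  0.        ,   0.        ,   1.        ]]), 'D': array([-0.06040707,  0.        ,  0.        ,  0.        ,  0.        ]), 'rvec': array([ 1.05762822, -2.50821862,  0.90016695]), 'tvec': array([0.31638728, 0.38218079, 0.95431841])}
top {'mtx': array([[407.8002358 ,   0.        , 319.5567527 ],
       [  0.        , 407.8002358 , 197.57263582],
       [  0.        ,   0.        ,   1.        ]]), 'D': array([-0.10678566,  0.        ,  0.        ,  0.        ,  0.        ]), 'rvec': array([ 2.20024341, -2.13761983,  0.16364886]), 'tvec': array([-0.07244877,  0.48983338,  1.11409428])}
```

View pics/scene0.png

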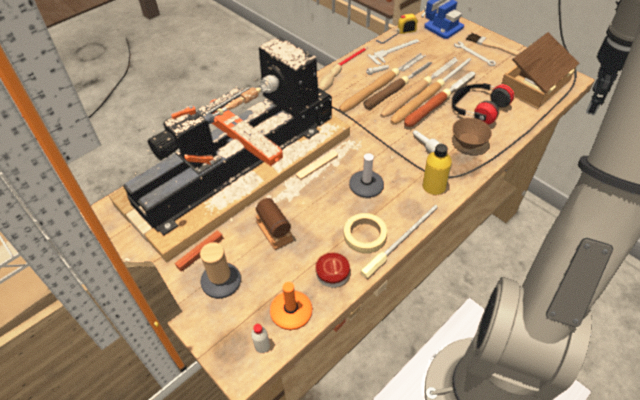

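View pics/top0.png

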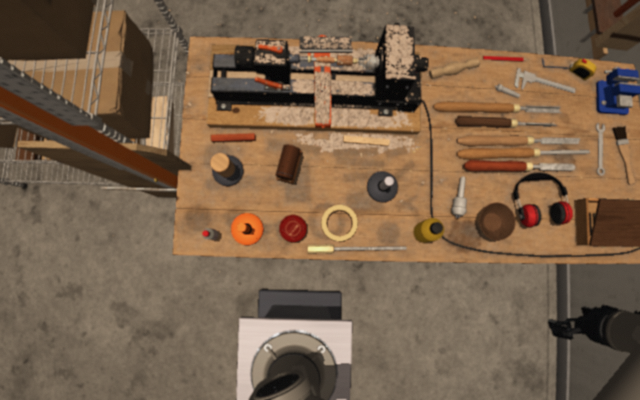

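Scene view: the dark beaker lies in the cradle at (272,219), or (289,163) in top. There are three stand-like things in scene:
- Dark foot with bare aluminium peg at (367,178), top (382,186). This is the free stand, as it is bare with a steel-dark foot.
- Dark foot carrying the pale beaker at (217,270). This is the used stand.
- Orange one at (290,305). This is the look-alike, to be left alone.

Next I measure and confirm with a crop.

```bash
cat > h.py <<'E'
import cv2, numpy as np
from scipy.spatial.transform import Rotation as R
def cam(r,n):
    i=r.camera_info(n); M=cv2.Rodrigues(i['rvec'])[0]; return i,M,-M.T@i['tvec']
def onplane(r,n,uv,z):
    i,M,c=cam(r,n); p=cv2.undistortPoints(np.float64(uv).reshape(-1,1,2),i['mtx'],i['D']).reshape(-1,2)
    d=np.c_[p,np.ones(len(p))]@M; return c+d*((z-c[2])/d[:,2])[:,None]
def proj(r,n,P):
    i=r.camera_info(n); return cv2.projectPoints(np.float64(P).reshape(-1,1,3),i['rvec'],i['tvec'],i['mtx'],i['D'])[0].reshape(-1,2)
def blob(m,near):
    n,l,s,c=cv2.connectedComponentsWithStats(m.astype(np.uint8))
    ok=[k for k in range(1,n) if s[k,4]>15]; k=min(ok,key=lambda k:np.hypot(*(c[k]-near)))
    return l==k,c[k],s[k]
E
python3 - <<'E'
from bench import r
from h import *
S=cv2.imread('pics/scene0.png');T=cv2.imread('pics/top0.png')
for n,I,b,f in(('scene',S,(272,219),(367,183)),('top',T,(289,163),(382,186))):
    hsv=cv2.cvtColor(I,cv2.COLOR_BGR2HSV); h,s,v=cv2.split(hsv)
    print(n,'px beaker',hsv[b[1],b[0]],'foot',hsv[f[1]+4,f[0]-8])
    m,c,st=blob((v<105)&(s>80),b); pts=np.argwhere(m)[:,::-1]; print('beaker',c,st,cv2.minAreaRect(pts.astype(np.float32)))
    bx=cv2.boxPoints(cv2.minAreaRect(pts.astype(np.float32))); print(onplane(r,n,bx,.06).round(3).tolist(), onplane(r,n,c,.06).round(3))
    m2,c2,st2=blob((v<110)&(s<80),f); cn=cv2.convexHull(np.argwhere(m2)[:,::-1].astype(np.int32)); e=cv2.fitEllipse(cn)
    P=onplane(r,n,cn.reshape(-1,2),.012); print('foot',c2,st2,e, 'world c',onplane(r,n,e[0],.012).round(3),'ext',np.ptp(P,axis=0).round(3), cv2.minEnclosingCircle(P[:,:2].astype(np.float32)))
    m3,c3,st3=blob((v>140)&(s<60),(368,165) if n=='scene' else (389,181)); print('peg',c3,st3)
    top=np.argwhere(m3)[:,::-1]; print('pegtop guess',onplane(r,n,[c3],.106).round(3))
def crop(I,c,w=70,h=60,k=5): return cv2.resize(I[c[1]-h//2:c[1]+h//2,c[0]-w//2:c[0]+w//2],None,fx=k,fy=k,interpolation=cv2.INTER_CUBIC)
cv2.imwrite('pics/c1.png',np.vstack([np.hstack([crop(S,(272,222)),crop(S,(367,178))]),np.hstack([crop(T,(289,163)),crop(T,(384,184))])]))
E
```

```text
scene px beaker [ 13 145 128] foot [ 17  19 121]
beaker [276.77894737 227.43859649] [257 208  34  31 285] ((273.1338195800781, 219.97398376464844), (38.655662536621094, 20.852108001708984), 52.4314079284668)
[[0.633, 0.054, 0.06], [0.636, 0.0, 0.06], [0.527, 0.021, 0.06], [0.527, 0.072, 0.06]] [[0.557 0.045 0.06 ]]
foot [369.003663   185.20512821] [350 172  33  26 273] ((366.1199035644531, 184.1480255126953), (25.883258819580078, 32.78667449951172), 96.01396942138672) world c [[ 0.53  -0.233  0.012]] ext [0.088 0.087 0.   ] ((0.5306746959686279, -0.23331338167190552), 0.045452509075403214)
peg [366.86338798 165.80874317] [363 153  11  29 183]
pegtop guess [[ 0.516 -0.213  0.106]]
top px beaker [ 10 170  75] foot [ 0 17 77]
beaker [289.407911  164.4697157] [276 145  27  40 809] ((289.70587158203125, 164.1764678955078), (22.79834747314453, 37.83555603027344), 14.03624439239502)
[[0.534, 0.069, 0.06], [0.638, 0.048, 0.06], [0.624, -0.014, 0.06], [0.52, 0.008, 0.06]] [[0.578 0.028 0.06 ]]
foot [381.01737757 187.03949447] [367 172  30  30 633] ((381.86651611328125, 186.30491638183594), (29.552404403686523, 30.21935272216797), 138.537353515625) world c [[ 0.532 -0.238  0.012]] ext [0.085 0.085 0.   ] ((0.5330519676208496, -0.23770131170749664), 0.0444435216486454)
peg [388.70769231 180.66153846] [385 177   9   9  65]
pegtop guess [[ 0.533 -0.239  0.106]]
```

View pics/c1.png

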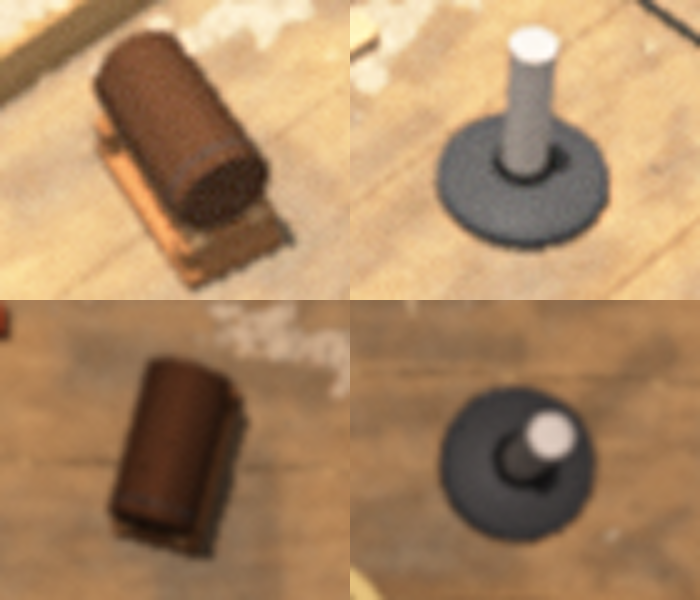

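Crop confirms: dark beaker with its near (closed) end towards the robot, and a bare silvery peg on a dark foot with its tip at about (368.6,157) in scene and (389.4,181.4) in top. Now axis points.

```bash
python3 - <<'E'
from bench import r
from h import *
print('cams',cam(r,'scene')[2].round(2),cam(r,'top')[2].round(2))
print('tip',onplane(r,'top',[(389.4,181.4)],.106).round(3),onplane(r,'scene',[(368.6,157)],.106).round(3))
q=onplane(r,'top',[(284,145.4),(300,148),(276.6,176),(292,179)],.06); print(q.round(3))
a=(q[0]+q[1])/2-(q[2]+q[3])/2; print('len',np.linalg.norm(a),'yaw',np.degrees(np.arctan2(a[1],a[0])),'c',q.mean(0).round(3))
print('scene near/far',onplane(r,'scene',[(281.4,230),(264.4,204.4)],.06).round(3))
# overlay predicted model lines for check
for n,I in(('scene','pics/scene0.png'),('top','pics/top0.png')):
    pass
E
```

```text
cams [-0.01  0.44  0.98] [ 0.35 -0.03  1.17]
tip [[ 0.531 -0.241  0.106]] [[ 0.533 -0.238  0.106]]
[[0.631 0.045 0.06 ]
 [0.625 0.001 0.06 ]
 [0.544 0.062 0.06 ]
 [0.537 0.02  0.06 ]]
len 0.0894163029674241 yaw -11.597772768588083 c [0.585 0.032 0.06 ]
scene near/far [[0.544 0.043 0.06 ]
 [0.63  0.022 0.06 ]]
```

Near/far ends agree in both views: length 89 mm, centre (0.585, 0.032), mouth yaw about −12.5°. Peg tip is at (0.532, −0.239). First I rise and swing over.

Request:
step_arm([
  {"dz":-45},
  {"dz":-45},
  {"dx":39,"dy":-20},
  {"dx":39,"dy":-20},
  {"dx":39,"dy":-20},
  {"dx":39,"dy":-20},
  {"dx":39,"dy":-20},
  {"dx":39,"dy":-20},
  {"dx":39,"dy":-20},
  {"dx":39,"dy":-20},
], grip_force=30)

```text
invalid input at $.moves[0]: expected keys rx, ry, rz, dx, dy, dz, gripper
```

Request:
step_arm([
  {"dx":15,"dy":-43},
  {"dx":15,"dy":-43},
  {"dx":15,"dy":-43},
  {"dx":15,"dy":-43},
  {"dx":15,"dy":-43},
  {"dx":15,"dy":-43},
  {"dx":15,"dy":-43},
  {"dx":15,"dy":-43},
  {"dx":15,"dy":-43},
  {"dx":15,"dy":-43},
  {"rz":10},
  {"rz":10},
  {"rz":10},
  {},
])

```text
invalid input at $.moves[0]: expected keys rx, ry, rz, dx, dy, dz, gripper
```

Every row needs all the keys.

Request:
step_arm([
  {"rx":0,"ry":0,"rz":0,"dx":0,"dy":0,"dz":-45,"gripper":1},
  {"rx":0,"ry":0,"rz":0,"dx":0,"dy":0,"dz":-45,"gripper":1},
  {"rx":0,"ry":0,"rz":0,"dx":39,"dy":-20,"dz":0,"gripper":1},
  {"rx":0,"ry":0,"rz":0,"dx":39,"dy":-20,"dz":0,"gripper":1},
  {"rx":0,"ry":0,"rz":0,"dx":39,"dy":-20,"dz":0,"gripper":1},
  {"rx":0,"ry":0,"rz":0,"dx":39,"dy":-20,"dz":0,"gripper":1},
  {"rx":0,"ry":0,"rz":0,"dx":39,"dy":-20,"dz":0,"gripper":1},
  {"rx":0,"ry":0,"rz":0,"dx":39,"dy":-20,"dz":0,"gripper":1},
  {"rx":0,"ry":0,"rz":0,"dx":39,"dy":-20,"dz":0,"gripper":1},
  {"rx":0,"ry":0,"rz":0,"dx":39,"dy":-20,"dz":0,"gripper":1},
], grip_force=30)

```text
clock: 1.35
tcp_pos: [0.4516, -0.3978, 0.3037]
orientation: [-3.105, -0.472, 0.001]
contact_force: [0.8, -0.5, -0.1]
grip_width: 0.0852
gripper_force: 0.0
```

Request:
step_arm([
  {"rx":0,"ry":0,"rz":0,"dx":15,"dy":-43,"dz":0,"gripper":1},
  {"rx":0,"ry":0,"rz":0,"dx":15,"dy":-43,"dz":0,"gripper":1},
  {"rx":0,"ry":0,"rz":0,"dx":15,"dy":-43,"dz":0,"gripper":1},
  {"rx":0,"ry":0,"rz":0,"dx":15,"dy":-43,"dz":0,"gripper":1},
  {"rx":0,"ry":0,"rz":0,"dx":15,"dy":-43,"dz":0,"gripper":1},
  {"rx":0,"ry":0,"rz":0,"dx":15,"dy":-43,"dz":0,"gripper":1},
  {"rx":0,"ry":0,"rz":0,"dx":15,"dy":-43,"dz":0,"gripper":1},
  {"rx":0,"ry":0,"rz":0,"dx":15,"dy":-43,"dz":0,"gripper":1},
  {"rx":0,"ry":0,"rz":0,"dx":15,"dy":-43,"dz":0,"gripper":1},
  {"rx":0,"ry":0,"rz":0,"dx":15,"dy":-43,"dz":0,"gripper":1},
  {"rx":0,"ry":0,"rz":10,"dx":0,"dy":0,"dz":0,"gripper":1},
  {"rx":0,"ry":0,"rz":10,"dx":0,"dy":0,"dz":0,"gripper":1},
  {"rx":0,"ry":0,"rz":10,"dx":0,"dy":0,"dz":0,"gripper":1},
  {"rx":0,"ry":0,"rz":0,"dx":0,"dy":0,"dz":0,"gripper":1},
])

```text
clock: 3.1
tcp_pos: [0.4661, 0.0561, 0.3038]
orientation: [3.122, -0.345, -0.001]
contact_force: [-0.8, -0.2, 0.3]
grip_width: 0.0854
gripper_force: 0.0
```

Request:
step_arm([
  {"rx":0,"ry":9,"rz":0,"dx":0,"dy":0,"dz":0,"gripper":1},
  {"rx":0,"ry":9,"rz":0,"dx":0,"dy":0,"dz":0,"gripper":1},
  {"rx":0,"ry":9,"rz":0,"dx":0,"dy":0,"dz":0,"gripper":1},
  {"rx":0,"ry":9,"rz":0,"dx":0,"dy":0,"dz":0,"gripper":1},
  {"rx":0,"ry":9,"rz":0,"dx":0,"dy":0,"dz":0,"gripper":1},
  {"rx":0,"ry":0,"rz":0,"dx":0,"dy":0,"dz":0,"gripper":1},
])

```text
clock: 3.85
tcp_pos: [0.4651, 0.0539, 0.3033]
orientation: [2.815, -0.31, 1.134]
contact_force: [0.1, -0.2, 1.2]
grip_width: 0.0851
gripper_force: 0.0
```

```bash
python3 - <<'E'
from bench import r
from h import *
o=r.get_obs(); M=R.from_rotvec(o['orientation']).as_matrix(); print(o['joints'].round(2),o['tcp_pos'].round(4)); print(M.round(3))
G=np.array([.575,.034,.060]); print('to grasp, tool mm',((G-o['tcp_pos'])@M*1000).round(1))
cv2.imwrite('pics/s1.png',r.grab_frame('scene'))
E
```

```text
[ 0.33 -0.29 -0.79  2.38  0.67  0.46 -2.82] [0.4651 0.0539 0.3033]
[[ 0.703 -0.221  0.675]
 [-0.154 -0.975 -0.159]
 [ 0.694  0.008 -0.72 ]]
to grasp, tool mm [-88.4  -6.9 252.6]
```

View pics/s1.png

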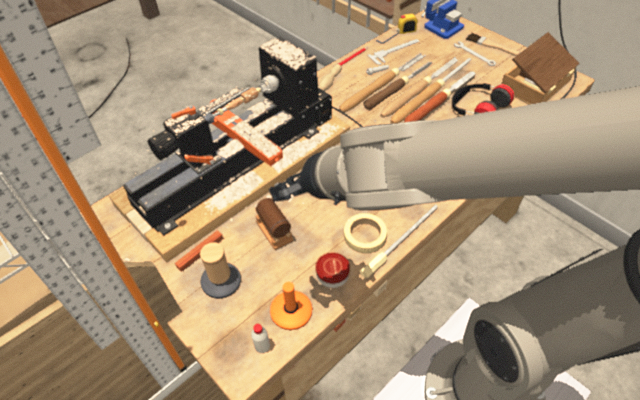

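The picture shows the arm over the bench with its hand near (290,190) in scene; the beaker and cradle at (272,219) are untouched. I go down along the approach line.

Request:
step_arm([
  {"rx":0,"ry":0,"rz":0,"dx":-15,"dy":-1,"dz":25,"gripper":1},
  {"rx":0,"ry":0,"rz":0,"dx":-15,"dy":-1,"dz":25,"gripper":1},
  {"rx":0,"ry":0,"rz":0,"dx":-15,"dy":-1,"dz":25,"gripper":1},
  {"rx":0,"ry":0,"rz":0,"dx":-15,"dy":-1,"dz":25,"gripper":1},
  {"rx":0,"ry":0,"rz":0,"dx":-15,"dy":-1,"dz":25,"gripper":1},
  {"rx":0,"ry":0,"rz":0,"dx":-15,"dy":-1,"dz":25,"gripper":1},
  {"rx":0,"ry":0,"rz":0,"dx":0,"dy":0,"dz":0,"gripper":1},
  {"rx":0,"ry":0,"rz":0,"dx":0,"dy":0,"dz":0,"gripper":1},
])

```text
clock: 4.9
tcp_pos: [0.4795, 0.0462, 0.2312]
orientation: [2.844, -0.31, 1.108]
contact_force: [0.6, 0.5, -0.3]
grip_width: 0.0856
gripper_force: 0.0
```

```bash
cat > st.py <<'E'
from bench import r
from h import *
import sys
o=r.get_obs(); M=R.from_rotvec(o['orientation']).as_matrix(); print(round(o['clock'],2),o['joints'].round(2),o['tcp_pos'].round(4),o['contact_force'].round(1),round(o['grip_width'],4)); print(M.round(3))
G=np.array([float(a) for a in sys.argv[1:4]]); print('to G, tool mm',((G-o['tcp_pos'])@M*1000).round(1))
m=np.array([np.cos(np.radians(-12.5)),np.sin(np.radians(-12.5)),0]); d=(m-[0,0,1])/2**.5; D=np.c_[np.cross([0,0,1],d*0+[0,0,0])*0,m,m]
y=np.cross(d,(m+[0,0,1])/2**.5); D=np.c_[(m+[0,0,1])/2**.5,y,d]; print('rot err deg tool',np.degrees(R.from_matrix(M.T@D).as_rotvec()).round(1))
E
python3 st.py .575 .034 .06
```

```text
4.9 [ 1.1  -0.27 -1.41  2.43  0.83  0.17 -2.96] [0.4795 0.0462 0.2312] [ 0.6  0.5 -0.3] 0.0856
[[ 0.719 -0.214  0.661]
 [-0.16  -0.977 -0.141]
 [ 0.676 -0.004 -0.737]]
to G, tool mm [-45.2  -7.8 191. ]
rot err deg tool [-0.3  2.5 -0. ]
```

The arm ran into joint limits here (too close in, j3, j4, j6 and j7 at their ends). I fit a quick kinematic model to the readings to see which posture fits the grasp.

```bash
cat > kin.py <<'E'
from h import *
from scipy.optimize import least_squares
import itertools
data=[([1.16087456,.47782942,.02233333,1.55645084,-.01150531,1.10927287,-.08309471],[.2004565,-.64390168,.21310621],[-3.10411254,-.472081179,.000632296606]),
([.33,-.29,-.79,2.38,.67,.46,-2.82],[.4651,.0539,.3033],[2.815,-.31,1.134]),
([1.10,-.27,-1.41,2.43,.83,.17,-2.96],[.4795,.0462,.2312],[2.844,-.31,1.108])]
def fk(q,p,s):
    off,h,a1,L1,a2,L2,a3,L3,o7=p
    T=R.from_euler('z',off); x=np.array([0,0,h]); q=np.array(q)*s
    ang=[('z',q[0]),('y',q[1]),(None,(a1,0,L1)),('z',q[2]),('y',q[3]),(None,(a2,0,L2)),('z',q[4]),('y',q[5]),(None,(a3,0,L3)),('z',q[6]+o7)]
    for a,v in ang:
        if a: T=T*R.from_euler(a,v)
        else: x=x+T.apply(v)
    return x,T
def fit():
    best=None
    for s in itertools.product([1,-1],repeat=4):
        s=np.array([s[0],1,s[1],1,s[2],1,s[3]])
        az=-1.27-s[0]*1.161
        for o7 in(0,1.57,3.14,-1.57):
            f=lambda p:np.concatenate([np.r_[(fk(q,p,s)[0]-x)*3,(fk(q,p,s)[1].inv()*R.from_rotvec(w)).as_rotvec()] for q,x,w in data])
            z=least_squares(f,[az,.3,0,.4,0,.4,0,.25,o7])
            if best is None or z.cost<best[0]: best=(z.cost,s,z.x,z.fun)
    return best
if __name__=='__main__':
    b=fit(); print(b[0],b[1],b[2].round(3)); print(b[3].round(3).reshape(3,6))
    p,s=b[2],b[1]; np.savez('kin.npz',p=p,s=s)
    lo=np.array([-2.96,-.34,-1.41,.24,-1.37,.17,-2.96]);hi=np.array([2.96,2.1,1.46,2.44,4.51,1.92,2.96])
    m=np.array([np.cos(np.radians(-12.5)),np.sin(np.radians(-12.5)),0]);rng=np.random.default_rng(0)
    d=(m-[0,0,1])/2**.5;xx=(m+[0,0,1])/2**.5
    for name,X,sg in(('grasp',[.575,.034,.06],1),('graspflip',[.575,.034,.06],-1),('lift',[.575,.034,.2],1),('turned',[.575,.034,.25],-1),('turnedflip',[.575,.034,.25],1)):
        D=R.from_matrix(np.c_[xx*sg,np.cross(d,xx)*sg,d]); sol=[]
        for k in range(25):
            f=lambda q:np.r_[(fk(q,p,s)[0]-X)*3,(fk(q,p,s)[1].inv()*D).as_rotvec()]
            z=least_squares(f,rng.uniform(lo,hi),bounds=(lo,hi))
            if z.cost<1e-5: sol.append(np.r_[np.min(np.minimum(z.x-lo,hi-z.x)),z.x])
        sol.sort(key=lambda v:-v[0]); print(name,len(sol)); [print('  ',v.round(2)) for v in sol[:3]]
E
time python3 kin.py
```

```text
0.0033968386310367724 [-1  1 -1  1 -1  1 -1] [-0.072  0.514 -0.043  0.576  0.188  0.568 -0.024  0.409  1.513]
[[ 0.032  0.01   0.003 -0.    -0.    -0.014]
 [-0.     0.004 -0.02   0.051  0.005  0.009]
 [ 0.002 -0.002  0.017  0.044 -0.002  0.005]]
grasp 12
   [ 0.3  -0.62  0.77  0.22  2.14  2.49  0.5   1.55]
   [ 0.3  -0.6   0.77  0.2   2.14  2.49  0.51  1.56]
   [ 0.3  -0.24  0.76 -0.09  2.14  2.48  0.61  1.8 ]
graspflip 17
   [ 0.3  -0.61  0.77  0.22  2.14  2.49  0.5  -1.59]
   [ 0.3  -0.59  0.77  0.2   2.14  2.49  0.51 -1.57]
   [ 0.3  -0.7   0.79  0.28  2.14  2.5   0.48 -1.65]
lift 16
   [ 0.22  0.09  0.34 -0.38  2.22  1.99  0.41  2.43]
   [ 0.21  0.13  0.35 -0.41  2.23  2.01  0.42  2.42]
   [ 0.17  0.87  0.77 -1.12  2.27  2.19  0.79  2.68]
turned 18
   [ 0.19  0.52  0.21 -0.77  2.25  1.69  0.37 -0.35]
   [ 0.18  0.35  0.19 -0.61  2.24  1.65  0.35 -0.35]
   [ 0.18  0.71  0.26 -0.95  2.26  1.74  0.41 -0.35]
turnedflip 18
   [ 0.18  0.6   0.23 -0.84  2.26  1.73  0.39  2.77]
   [ 0.17  0.29  0.19 -0.54  2.24  1.64  0.35  2.79]
   [ 0.17  0.24  0.18 -0.51  2.24  1.63  0.35  2.79]
real	1m10.892s
user	1m10.540s
sys	0m0.077s
```

Model residual is about 1 cm, which is enough to judge posture. The forward tilt needs the wrist flipped (j5≈2.5, j2≈0.8, j6≈0.5), with j7≈−1.6 before the half turn. I back out to tool-down and turn the hand half round.

Request:
step_arm([
  {"rx":0,"ry":0,"rz":0,"dx":25,"dy":0,"dz":-25,"gripper":1},
  {"rx":0,"ry":0,"rz":0,"dx":25,"dy":0,"dz":-25,"gripper":1},
  {"rx":0,"ry":-9,"rz":0,"dx":0,"dy":0,"dz":0,"gripper":1},
  {"rx":0,"ry":-9,"rz":0,"dx":0,"dy":0,"dz":0,"gripper":1},
  {"rx":0,"ry":-9,"rz":0,"dx":0,"dy":0,"dz":0,"gripper":1},
  {"rx":0,"ry":-9,"rz":0,"dx":0,"dy":0,"dz":0,"gripper":1},
  {"rx":0,"ry":-9,"rz":0,"dx":0,"dy":0,"dz":0,"gripper":1},
  {"rx":0,"ry":0,"rz":0,"dx":0,"dy":0,"dz":0,"gripper":1},
  {"rx":0,"ry":0,"rz":0,"dx":0,"dy":0,"dz":0,"gripper":1},
])

```text
clock: 6.02
tcp_pos: [0.4839, 0.0416, 0.2796]
orientation: [3.118, -0.352, 0.043]
contact_force: [-0.2, -0.3, 0.8]
grip_width: 0.0852
gripper_force: 0.0
```

```bash
cat > log.py <<'E'
from bench import r
import numpy as np
o=r.get_obs(); open('log.txt','a').write(' '.join(repr(float(v)) for v in np.r_[o['joints'],o['tcp_pos'],o['orientation']])+'\n')
print(o['joints'].round(2),o['qvel'].round(2))
E
python3 log.py; python3 st.py .575 .034 .06
```

```text
[ 0.34  0.13 -0.61  1.9   0.1   1.11 -2.1 ] [ 0.   -0.03 -0.01  0.02  0.    0.   -0.  ]
6.03 [ 0.34  0.13 -0.61  1.9   0.1   1.11 -2.1 ] [0.4839 0.0416 0.2796] [-0.2 -0.3  0.8] 0.0852
[[ 0.974 -0.223  0.027]
 [-0.223 -0.975 -0.006]
 [ 0.027  0.    -1.   ]]
to G, tool mm [ 84.4 -13.  222. ]
rot err deg tool [ 0.2 43.4 -0.4]
```

Request:
step_arm([
  {"rx":0,"ry":0,"rz":-10,"dx":0,"dy":0,"dz":0,"gripper":1},
  {"rx":0,"ry":0,"rz":-10,"dx":0,"dy":0,"dz":0,"gripper":1},
  {"rx":0,"ry":0,"rz":-10,"dx":0,"dy":0,"dz":0,"gripper":1},
  {"rx":0,"ry":0,"rz":-10,"dx":0,"dy":0,"dz":0,"gripper":1},
  {"rx":0,"ry":0,"rz":-10,"dx":0,"dy":0,"dz":0,"gripper":1},
  {"rx":0,"ry":0,"rz":-10,"dx":0,"dy":0,"dz":0,"gripper":1},
  {"rx":0,"ry":0,"rz":-10,"dx":0,"dy":0,"dz":0,"gripper":1},
  {"rx":0,"ry":0,"rz":-10,"dx":0,"dy":0,"dz":0,"gripper":1},
  {"rx":0,"ry":0,"rz":-10,"dx":0,"dy":0,"dz":0,"gripper":1},
  {"rx":0,"ry":0,"rz":0,"dx":0,"dy":0,"dz":0,"gripper":1},
])

```text
clock: 7.28
tcp_pos: [0.4835, 0.0412, 0.2803]
orientation: [2.44, 1.941, 0.026]
contact_force: [-0.2, 0.5, -0.1]
grip_width: 0.0852
gripper_force: 0.0
```

```bash
python3 log.py
```

```text
[ 0.48  0.15 -0.76  1.89  0.13  1.12 -0.56] [-0.01  0.01  0.01 -0.01 -0.    0.   -0.08]
```

Request:
step_arm([
  {"rx":0,"ry":0,"rz":-10,"dx":0,"dy":0,"dz":0,"gripper":1},
  {"rx":0,"ry":0,"rz":-10,"dx":0,"dy":0,"dz":0,"gripper":1},
  {"rx":0,"ry":0,"rz":-10,"dx":0,"dy":0,"dz":0,"gripper":1},
  {"rx":0,"ry":0,"rz":-10,"dx":0,"dy":0,"dz":0,"gripper":1},
  {"rx":0,"ry":0,"rz":-10,"dx":0,"dy":0,"dz":0,"gripper":1},
  {"rx":0,"ry":0,"rz":-10,"dx":0,"dy":0,"dz":0,"gripper":1},
  {"rx":0,"ry":0,"rz":-10,"dx":0,"dy":0,"dz":0,"gripper":1},
  {"rx":0,"ry":0,"rz":-10,"dx":0,"dy":0,"dz":0,"gripper":1},
  {"rx":0,"ry":0,"rz":-10,"dx":0,"dy":0,"dz":0,"gripper":1},
  {"rx":0,"ry":0,"rz":0,"dx":0,"dy":0,"dz":0,"gripper":1},
])

```text
clock: 8.52
tcp_pos: [0.4839, 0.041, 0.2801]
orientation: [0.358, 3.093, -0.006]
contact_force: [0.5, -0.1, -0.1]
grip_width: 0.0851
gripper_force: 0.0
```

```bash
python3 log.py; cat > kin2.py <<'E'
from h import *
from scipy.optimize import least_squares
L=[l.split() for l in open('log.txt')]; D=np.array(L,float)
D=np.vstack([[1.16087456,.47782942,.02233333,1.55645084,-.01150531,1.10927287,-.08309471,.2004565,-.64390168,.21310621,-3.10411254,-.472081179,.000632296606],D])
D2=np.array([[.33,-.29,-.79,2.38,.67,.46,-2.82,.4651,.0539,.3033,2.815,-.31,1.134],[1.10,-.27,-1.41,2.43,.83,.17,-2.96,.4795,.0462,.2312,2.844,-.31,1.108]])
S=np.array([-1,1,-1,1,-1,1,-1.])
def fk(q,p):
    # p: off,o7, bx,by,h, (x,y,z) after j2, after j4, after j6
    T=R.from_euler('z',p[0]-q[0]); x=np.array(p[2:5])
    for a,b,t in((q[1],-q[2],p[5:8]),(q[3],-q[4],p[8:11]),(q[5],-q[6],p[11:14])):
        T=T*R.from_euler('y',a); x=x+T.apply(t); T=T*R.from_euler('z',b)
    return x,T*R.from_euler('z',p[1])
def err(p,row,w=1):
    x,T=fk(row[:7],p); return w*np.r_[(x-row[7:10])*3,(T.inv()*R.from_rotvec(row[10:])).as_rotvec()]
p0=np.array([-.072,1.513,0,0,.514,-.043,0,.576,.188,0,.568,-.024,0,.409])
z=least_squares(lambda p:np.r_[np.concatenate([err(p,w,5) for w in D]+[err(p,w) for w in D2]),.003*(p-p0)],p0)
p=z.x
if __name__=='__main__':
    print(p.round(3)); print(np.array([err(p,w) for w in np.vstack([D,D2])]).round(3))
E
python3 kin2.py
```

```text
[ 0.64  0.19 -0.96  1.88  0.19  1.13  0.96] [-0.01  0.    0.01 -0.   -0.    0.   -0.06]
[-0.000e+00  1.571e+00 -2.000e-03 -2.000e-03  2.920e-01  2.000e-03
 -2.900e-02  5.330e-01  1.000e-03 -3.000e-02  4.730e-01 -0.000e+00
 -1.000e-03  3.390e-01]
[[-0.    -0.     0.    -0.    -0.    -0.   ]
 [ 0.     0.    -0.     0.     0.    -0.   ]
 [ 0.    -0.    -0.    -0.     0.    -0.   ]
 [-0.     0.     0.    -0.    -0.    -0.   ]
 [-0.003  0.    -0.004  0.002  0.002  0.003]
 [ 0.003 -0.001  0.004 -0.005 -0.003  0.001]]
```

The model is now exact to within about 1 mm, so it can predict the arm. I check that a pseudo-inverse simulation reproduces the observed drift and list good postures.

```bash
cat > sim.py <<'E'
from kin2 import *
lo=np.array([-2.96,-.34,-1.41,.24,-1.37,.17,-2.96]);hi=np.array([2.96,2.1,1.46,2.44,4.51,1.92,2.96])
def target(X,azd,sg,tilt=45):
    m=np.array([np.cos(np.radians(azd)),np.sin(np.radians(azd)),0]);u=np.array([0,0,1.]);c,s=np.cos(np.radians(tilt)),np.sin(np.radians(tilt))
    d=m*s-u*c; x=(m*c+u*s)*sg; return np.array(X)-.003*d,R.from_matrix(np.c_[x,np.cross(d,x),d])
def e6(q,X,T):
    x,t=fk(q,p); return np.r_[X-x,(T*t.inv()).as_rotvec()]
def jac(q):
    x,t=fk(q,p); J=np.zeros((6,7))
    for i in range(7):
        dq=q.copy();dq[i]+=1e-5; a,b=fk(dq,p); J[:,i]=np.r_[a-x,(b*t.inv()).as_rotvec()]/1e-5
    return J
def track(q,X,T):
    for _ in range(3):
        J=jac(q); q=np.clip(q+J.T@np.linalg.solve(J@J.T+1e-4*np.eye(6),e6(q,X,T)),lo,hi)
    return q
def ik(X,T,n=15,seed=0,q0=None):
    rng=np.random.default_rng(seed); out=[]
    for k in range(n):
        z=least_squares(lambda q:np.r_[e6(q,X,T),.002*(q-(lo+hi)/2)/(hi-lo)],rng.uniform(lo,hi) if q0 is None else q0,bounds=(lo,hi),max_nfev=60)
        if np.abs(e6(z.x,X,T)).max()<.004: out.append(np.r_[np.min(np.minimum(z.x-lo,hi-z.x)),z.x])
    out.sort(key=lambda v:-v[0]); return out
E
python3 - <<'E'
from sim import *
q=D[2,:7].copy()
q=D[1,:7].copy();X,T=fk(q,p)
for k in range(18): T=T*R.from_euler('z',-10,degrees=True); q=track(q,X,T)
print('sim',q.round(2),'real',D[3,:7].round(2))
for nm,a in dict(grasp=([.575,.034,.06],-12.5,1),graspF=([.575,.034,.06],-12.5,-1),pre=([.507,.049,.128],-12.5,-1),up=([.575,.034,.2],-12.5,1),peg=([.532,-.239,.083],-12.5,1),pegm24=([.532,-.239,.083],-24,1),pegup=([.532,-.239,.2],-24,1)).items():
    s=ik(*target(*a)); print(nm,len(s)); [print('  ',v.round(2)) for v in s[:2]]
E
```

```text
sim [ 0.64  0.19 -0.96  1.88  0.19  1.13  0.96] real [ 0.64  0.19 -0.96  1.88  0.19  1.13  0.96]
grasp 5
   [ 0.04  0.54  0.81 -1.15  2.4   2.08  1.15  2.44]
   [ 0.   -0.19  0.48 -0.26  2.44  2.24  0.7   1.94]
graspF 7
   [ 0.04  0.57  0.84 -1.18  2.4   2.08  1.18 -0.68]
   [ 0.03  0.34  0.64 -0.88  2.41  2.1   0.96 -0.87]
pre 0
up 5
   [ 0.08 -0.01  0.14 -0.44  2.36  1.64  0.5   2.61]
   [ 0.07 -0.1   0.13 -0.35  2.37  1.64  0.48  2.6 ]
peg 5
   [ 0.    0.56  0.41 -0.19  2.44  3.27  0.48  1.63]
   [ 0.    0.56  0.41 -0.19  2.44  3.27  0.48  1.63]
pegm24 6
   [ 0.    0.73  0.45 -0.54  2.44  2.58  0.57  2.08]
   [ 0.    0.73  0.45 -0.54  2.44  2.58  0.57  2.08]
pegup 6
   [ 0.02  0.36  0.1  -0.12  2.4   2.36  0.19  2.22]
   [ 0.02  0.28  0.1  -0.03  2.4   2.4   0.19  2.18]
```

The simulation reproduces the arm exactly. A 45° forward tilt lies at the reach limit. A rigid grip only needs grasp tilt plus peg tilt to be 90°, with the hand's azimuth at the peg free, so I scan smaller grasp tilts with the hand coming sideways at the peg from the cradle side.

```bash
cat > plan.py <<'E'
from sim import *
from scipy.spatial.transform import Slerp
def seg(q,X1,T1,n,rec):
    X0,T0=fk(q,p); sl=Slerp([0,1],R.concatenate([T0,T1]))
    for k in range(1,n+1):
        X=X0+(X1-X0)*k/n; q=track(q,X,sl(k/n)); rec.append(np.r_[np.min(np.minimum(q-lo,hi-q)),np.abs(e6(q,X,sl(k/n))).max()])
    return q
def pegT(X,psi,th,sg):  # mouth down, hand tilt 90-th, pointing azimuth psi
    X,T=target(X,psi,1,90-th); # x=(m c+u s): mouth for th: tool mouth = sg*cos th x + sin th z
    M=T.as_matrix(); 
    M2=np.c_[-sg*M[:,0],-sg*M[:,1],M[:,2]]; T2=R.from_matrix(M2); return X,T2
if __name__=='__main__':
    q0=D[3,:7].copy()
    Xt,Tt=target([0,0,0],-12.5,-1,30); print('check mouth',Tt.inv().apply([np.cos(np.radians(-12.5)),np.sin(np.radians(-12.5)),0]).round(3), pegT([0,0,0],-90,30,-1)[1].inv().apply([0,0,-1]).round(3))
    for th in(15,20,25,30,35,40):
        rec=[];q=seg(q0,*target([.575,.034,.2],-12.5,-1,0),6,rec);q=seg(q,*target([.575,.034,.2],-12.5,-1,th),4,rec);q=seg(q,*target([.575,.034,.06],-12.5,-1,th),6,rec)
        r1=np.array(rec); print(th,'grasp margin %.2f err %.3f'%(r1[:,0].min(),r1[:,1].max()),q.round(2))
        if r1[:,1].max()>.01: continue
        rec=[];ql=seg(q,*target([.575,.034,.2],-12.5,-1,th),5,rec)
        for psi in range(-150,-39,15):
            rc=list(rec);q=seg(ql,*pegT([.55,-.1,.28],psi,th,-1),18,rc);q=seg(q,*pegT([.532,-.239,.2],psi,th,-1),5,rc);q=seg(q,*pegT([.532,-.239,.083],psi,th,-1),5,rc)
            rr=np.array(rc); print('   psi',psi,'margin %.2f err %.3f'%(rr[:,0].min(),rr[:,1].max()),q.round(2))
E
python3 plan.py
```

```text
check mouth [-0.866 -0.     0.5  ] [-0.866  0.     0.5  ]
15 grasp margin 0.36 err 0.000 [ 0.31  0.5  -0.66  2.08  0.84  0.57  0.39]
   psi -150 margin 0.00 err 0.314 [-0.16  1.18  0.32  1.23  0.39  1.88  2.14]
   psi -135 margin 0.00 err 0.180 [-0.15  1.08  0.12  1.4   0.65  1.77  2.06]
   psi -120 margin 0.00 err 0.097 [-0.11  1.01 -0.07  1.59  0.89  1.7   1.97]
   psi -105 margin 0.00 err 0.064 [-0.03  0.95 -0.27  1.78  1.15  1.69  1.87]
   psi -90 margin 0.00 err 0.031 [ 0.09  0.94 -0.46  1.97  1.41  1.72  1.79]
   psi -75 margin 0.05 err 0.000 [ 0.17  0.93 -0.57  2.16  1.66  1.74  1.74]
   psi -60 margin 0.06 err 0.000 [ 0.19  0.91 -0.54  2.34  1.92  1.71  1.68]
   psi -45 margin 0.00 err 0.090 [ 0.29  0.92 -0.5   2.44  2.28  1.74  1.68]
20 grasp margin 0.29 err 0.000 [ 0.24  0.47 -0.6   2.15  1.03  0.49  0.19]
   psi -150 margin 0.00 err 0.293 [-0.07  1.11  0.16  1.26  0.45  1.86  2.05]
   psi -135 margin 0.00 err 0.164 [-0.05  1.03 -0.03  1.42  0.7   1.77  2.  ]
   psi -120 margin 0.00 err 0.086 [-0.01  0.96 -0.2   1.6   0.93  1.7   1.94]
   psi -105 margin 0.00 err 0.055 [ 0.
[... 2420 characters left out ...]
1.95]
40 grasp margin 0.07 err 0.000 [ 0.17  0.51 -0.64  2.37  2.02  0.7  -0.86]
   psi -150 margin 0.00 err 0.139 [ 0.3   0.93 -0.4   1.4   0.65  1.74  1.81]
   psi -135 margin 0.00 err 0.067 [ 0.3   0.88 -0.48  1.53  0.81  1.67  1.88]
   psi -120 margin 0.00 err 0.000 [ 0.31  0.84 -0.55  1.68  0.98  1.59  1.94]
   psi -105 margin 0.07 err 0.000 [ 0.29  0.77 -0.56  1.85  1.12  1.47  2.  ]
   psi -90 margin 0.07 err 0.000 [ 0.29  0.7  -0.57  2.01  1.28  1.34  2.04]
   psi -75 margin 0.07 err 0.000 [ 0.31  0.63 -0.57  2.17  1.48  1.2   2.06]
   psi -60 margin 0.07 err 0.000 [ 0.36  0.57 -0.56  2.31  1.73  1.06  2.06]
   psi -45 margin 0.02 err 0.000 [ 0.45  0.52 -0.54  2.42  2.07  0.93  2.03]
```

Chosen: grasp tilt 30°, then peg tilt 60° with the hand pointing at azimuth about −80°, margin about 0.17 rad. I move above the beaker and tilt.

Request:
step_arm([
  {"rx":0,"ry":0,"rz":0,"dx":-22,"dy":3,"dz":20,"gripper":1},
  {"rx":0,"ry":0,"rz":0,"dx":-22,"dy":3,"dz":20,"gripper":1},
  {"rx":0,"ry":0,"rz":0,"dx":-22,"dy":3,"dz":20,"gripper":1},
  {"rx":0,"ry":0,"rz":0,"dx":-22,"dy":3,"dz":20,"gripper":1},
  {"rx":0,"ry":-10,"rz":0,"dx":0,"dy":0,"dz":0,"gripper":1},
  {"rx":0,"ry":-10,"rz":0,"dx":0,"dy":0,"dz":0,"gripper":1},
  {"rx":0,"ry":-10,"rz":0,"dx":0,"dy":0,"dz":0,"gripper":1},
  {"rx":0,"ry":0,"rz":0,"dx":0,"dy":0,"dz":0,"gripper":1},
  {"rx":0,"ry":0,"rz":0,"dx":0,"dy":0,"dz":0,"gripper":1},
])

```text
clock: 9.65
tcp_pos: [0.5773, 0.0301, 0.2033]
orientation: [0.305, 2.605, -0.088]
contact_force: [0.7, 0.6, -0.4]
grip_width: 0.0855
gripper_force: 0.0
```

```bash
cat > to.py <<'E'
# to.py x y z az sg tilt  -> tool-axis error
from bench import r
from plan import *
import sys
a=[float(v) for v in sys.argv[2:]]
o=r.get_obs(); X,T=(target if sys.argv[1]=='t' else lambda P,az,sg,ti:pegT(P,az,ti,sg))(a[:3],a[3],a[4],a[5])
t=R.from_rotvec(o['orientation']); print(round(o['clock'],2),o['joints'].round(2),o['tcp_pos'].round(4),o['contact_force'].round(1),round(o['grip_width'],4))
print('d tool mm',(t.inv().apply(X-o['tcp_pos'])*1000).round(1),'rot tool deg',np.degrees((t.inv()*T).as_rotvec()).round(1))
E
python3 to.py t .575 .034 .06 -12.5 -1 30
```

```text
9.65 [ 0.37  0.19 -0.75  2.16  0.87  0.55  0.31] [0.5773 0.0301 0.2033] [ 0.7  0.6 -0.4] 0.0855
d tool mm [ 74.1   3.9 119.7] rot tool deg [-0.7 -0.1 -0.7]
```

Request:
step_arm([
  {"rx":-0.7,"ry":0,"rz":-0.7,"dx":9,"dy":0.5,"dz":15,"gripper":1},
  {"rx":0,"ry":0,"rz":0,"dx":9,"dy":0.5,"dz":15,"gripper":1},
  {"rx":0,"ry":0,"rz":0,"dx":9,"dy":0.5,"dz":15,"gripper":1},
  {"rx":0,"ry":0,"rz":0,"dx":9,"dy":0.5,"dz":15,"gripper":1},
  {"rx":0,"ry":0,"rz":0,"dx":9,"dy":0.5,"dz":15,"gripper":1},
  {"rx":0,"ry":0,"rz":0,"dx":9,"dy":0.5,"dz":15,"gripper":1},
  {"rx":0,"ry":0,"rz":0,"dx":9,"dy":0.5,"dz":15,"gripper":1},
  {"rx":0,"ry":0,"rz":0,"dx":9,"dy":0.5,"dz":13,"gripper":1},
  {"rx":0,"ry":0,"rz":0,"dx":0,"dy":0,"dz":0,"gripper":1},
  {"rx":0,"ry":0,"rz":0,"dx":0,"dy":0,"dz":0,"gripper":1},
])

```text
clock: 10.9
tcp_pos: [0.575, 0.0339, 0.0647]
orientation: [0.284, 2.606, -0.078]
contact_force: [-1.2, 0.1, -0.5]
grip_width: 0.0851
gripper_force: 0.0
```

```bash
python3 to.py t .575 .034 .06 -12.5 -1 30; python3 - <<'E'
from bench import r
import cv2,numpy as np
a=r.grab_frame('scene')[150:270,200:340];b=r.grab_frame('top')[110:230,220:360]
cv2.imwrite('pics/g1.png',np.hstack([cv2.resize(v,(400,343),interpolation=3) for v in(a,b)]))
E
```

```text
10.9 [ 0.18  0.45 -0.59  2.28  1.58  0.49 -0.41] [0.575  0.0339 0.0647] [-1.2  0.1 -0.5] 0.0851
d tool mm [2.4 0.1 1.1] rot tool deg [-0.  -0.1  0.1]
```

View pics/g1.png

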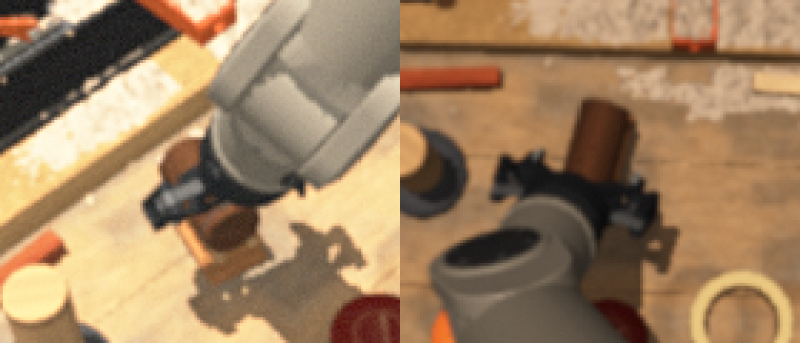

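The fingers straddle the beaker evenly, from about (500,180) to (650,200) in the right crop, with the mouth end free ahead. I close.

Request:
step_arm([
  {"rx":0,"ry":0,"rz":0,"dx":1,"dy":0,"dz":1,"gripper":0},
  {"rx":0,"ry":0,"rz":0,"dx":0,"dy":0,"dz":0,"gripper":-0.4},
  {"rx":0,"ry":0,"rz":0,"dx":0,"dy":0,"dz":0,"gripper":-1},
  {"rx":0,"ry":0,"rz":0,"dx":0,"dy":0,"dz":0,"gripper":-1},
  {"rx":0,"ry":0,"rz":0,"dx":0,"dy":0,"dz":0,"gripper":-1},
  {"rx":0,"ry":0,"rz":0,"dx":0,"dy":0,"dz":0,"gripper":-1},
], grip_force=45)

```text
clock: 11.75
tcp_pos: [0.5795, 0.0357, 0.0705]
orientation: [0.277, 2.591, -0.079]
contact_force: [-17.8, -0.1, 53.5]
grip_width: 0.0146
gripper_force: 50.0
```

```bash
python3 to.py t .575 .034 .06 -12.5 -1 30
```

```text
11.75 [ 0.18  0.44 -0.59  2.27  1.6   0.5  -0.42] [0.5795 0.0357 0.0705] [-17.8  -0.1  53.5] 0.0146
d tool mm [ 8.8 -2.6  4. ] rot tool deg [0.1 0.8 0.3]
```

The grip closed to 14.6 mm with 54 N upward, so the fingers slid off over the top of the beaker. I open and look.

Request:
step_arm([
  {"rx":0,"ry":0,"rz":0,"dx":0,"dy":0,"dz":0,"gripper":1},
  {"rx":0,"ry":0,"rz":0,"dx":0,"dy":0,"dz":0,"gripper":1},
  {"rx":0,"ry":0,"rz":0,"dx":0,"dy":0,"dz":0,"gripper":1},
  {"rx":0,"ry":0,"rz":0,"dx":0,"dy":0,"dz":0,"gripper":1},
  {"rx":0,"ry":0,"rz":0,"dx":0,"dy":0,"dz":0,"gripper":1},
])

```text
clock: 12.38
tcp_pos: [0.5729, 0.0342, 0.0623]
orientation: [0.281, 2.608, -0.078]
contact_force: [0.8, 0.1, 0.3]
grip_width: 0.0854
gripper_force: 0.0
```

```bash
python3 to.py t .575 .034 .06 -12.5 -1 30; python3 - <<'E'
from bench import r
import cv2,numpy as np
a=r.grab_frame('scene')[150:270,200:340];b=r.grab_frame('top')[110:230,220:360]
cv2.imwrite('pics/g2.png',np.hstack([cv2.resize(v,(400,343),interpolation=3) for v in(a,b)]))
E
```

```text
12.38 [ 0.18  0.45 -0.59  2.28  1.59  0.49 -0.42] [0.5729 0.0342 0.0623] [0.8 0.1 0.3] 0.0854
d tool mm [-0.6  0.2  0. ] rot tool deg [-0.  -0.1  0.2]
```

View pics/g2.png

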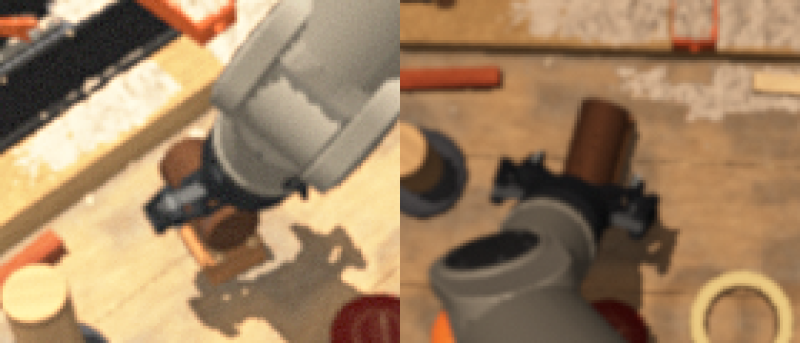

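```bash
python3 - <<'E'
from bench import r
from h import *
o=r.get_obs(); t=R.from_rotvec(o['orientation']); X=o['tcp_pos']
P={'tcp':X}
for s in(1,-1):
    for z in(.022,.009,-.02): P[f'y{s} z{z}']=X+t.apply([0,s*.05,z])
m=np.array([.976,-.216,0]);c=np.array([.585,.032,.06])
P['closed']=c-.045*m;P['mouth']=c+.045*m
for s in(1,-1): P[f'closedcorner{s}']=c-.045*m+s*.025*np.array([.216,.976,0])
for k,v in P.items():
    a=proj(r,'scene',v)[0];b=proj(r,'top',v)[0]
    print(k,v.round(3),'scene crop',((a-[200,150])*400/140).round(),'top crop',((b-[220,110])*400/140+[400,0]).round())
I=r.grab_frame('scene')[170:250,230:310]; J=r.grab_frame('top')[130:200,250:330]
cv2.imwrite('pics/g3.png',np.hstack([cv2.resize(I,(400,400),interpolation=2),cv2.resize(J,(400,400),interpolation=2)]))
E
```

```text
tcp [0.573 0.034 0.062] scene crop [216. 200.] top crop [592. 160.]
y1 z0.022 [0.594 0.081 0.043] scene crop [158. 231.] top crop [546. 141.]
y1 z0.009 [0.588 0.082 0.055] scene crop [160. 228.] top crop [544. 145.]
y1 z-0.02 [0.574 0.085 0.08 ] scene crop [165. 222.] top crop [537. 153.]
y-1 z0.022 [ 0.573 -0.017  0.044] scene crop [264. 180.] top crop [645. 165.]
y-1 z0.009 [ 0.567 -0.016  0.055] scene crop [267. 177.] top crop [643. 169.]
y-1 z-0.02 [ 0.553 -0.012  0.08 ] scene crop [275. 170.] top crop [639. 179.]
closed [0.541 0.042 0.06 ] scene crop [236. 230.] top crop [583. 193.]
mouth [0.629 0.022 0.06 ] scene crop [184. 156.] top crop [606. 104.]
closedcorner1 [0.546 0.066 0.06 ] scene crop [208. 243.] top crop [558. 186.]
closedcorner-1 [0.536 0.017 0.06 ] scene crop [263. 217.] top crop [608. 199.]
```

View pics/g3.png

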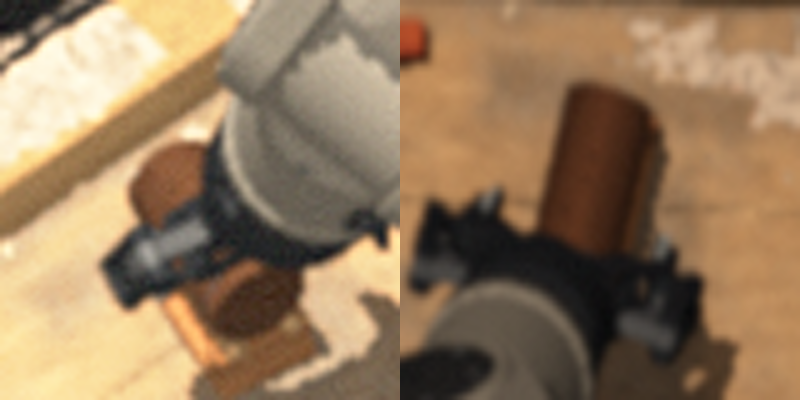

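The visible fingertips at about (490,195) and (660,240) in the right half project about 20–25 mm farther back along the fingers than the TCP implies. With a 14.6 mm chord this fits the tips having closed over the top of the beaker, which is unmoved. I go deeper along the fingers, watching force.

Request:
step_arm([
  {"rx":0,"ry":0,"rz":0,"dx":0,"dy":0,"dz":4,"gripper":1},
  {"rx":0,"ry":0,"rz":0,"dx":0,"dy":0,"dz":4,"gripper":1},
  {"rx":0,"ry":0,"rz":0,"dx":0,"dy":0,"dz":3,"gripper":1},
  {"rx":0,"ry":0,"rz":0,"dx":0,"dy":0,"dz":0,"gripper":1},
])

```text
clock: 13.08
tcp_pos: [0.5786, 0.033, 0.0529]
orientation: [0.282, 2.607, -0.078]
contact_force: [-0.9, -0.8, -0.2]
grip_width: 0.0852
gripper_force: 0.0
```

```bash
python3 to.py t .575 .034 .06 -12.5 -1 30; python3 - <<'E'
from sim import *
from bench import r
o=r.get_obs(); x,t=fk(o['joints'],p); print(x-o['tcp_pos'],o['tau'].round(1))
E
```

```text
13.07 [ 0.18  0.48 -0.58  2.27  1.64  0.5  -0.45] [0.5786 0.033  0.0529] [-0.9 -0.8 -0.2] 0.0852
d tool mm [ -0.3   0.2 -11. ] rot tool deg [-0.  -0.1  0.2]
[-0.0058715   0.00200191 -0.00012205] [  0.  -43.3  -4.9 -15.3   1.    0.9  -0.1]
```

Request:
step_arm([
  {"rx":0,"ry":0,"rz":0,"dx":0,"dy":0,"dz":0,"gripper":0.5},
  {"rx":0,"ry":0,"rz":0,"dx":0,"dy":0,"dz":0,"gripper":0.3},
  {"rx":0,"ry":0,"rz":0,"dx":0,"dy":0,"dz":0,"gripper":0.1},
  {"rx":0,"ry":0,"rz":0,"dx":0,"dy":0,"dz":0,"gripper":0.1},
  {"rx":0,"ry":0,"rz":0,"dx":0,"dy":0,"dz":0,"gripper":0.1},
  {"rx":0,"ry":0,"rz":0,"dx":0,"dy":0,"dz":0,"gripper":0.1},
], grip_force=20)

```text
clock: 13.82
tcp_pos: [0.5788, 0.0346, 0.0536]
orientation: [0.279, 2.607, -0.075]
contact_force: [-2.2, 4.9, 3.8]
grip_width: 0.047
gripper_force: 2.9
```

Contact at a 47 mm chord with slight upward force: the tips are still about 8 mm above the axis. I open, go about 25 mm deeper in stages and watch force.

Request:
step_arm([
  {"rx":0,"ry":0,"rz":0,"dx":0,"dy":0,"dz":0,"gripper":1},
  {"rx":0,"ry":0,"rz":0,"dx":0,"dy":0,"dz":0,"gripper":1},
  {"rx":0,"ry":0,"rz":0,"dx":0,"dy":0,"dz":0,"gripper":1},
  {"rx":0,"ry":0,"rz":0,"dx":0,"dy":0,"dz":3,"gripper":1},
  {"rx":0,"ry":0,"rz":0,"dx":0,"dy":0,"dz":3,"gripper":1},
  {"rx":0,"ry":0,"rz":0,"dx":0,"dy":0,"dz":3,"gripper":1},
  {"rx":0,"ry":0,"rz":0,"dx":0,"dy":0,"dz":0,"gripper":1},
])

```text
clock: 14.7
tcp_pos: [0.583, 0.032, 0.0451]
orientation: [0.282, 2.607, -0.078]
contact_force: [-0.6, -0.3, 0.0]
grip_width: 0.0855
gripper_force: 0.0
```

Request:
step_arm([
  {"rx":0,"ry":0,"rz":0,"dx":0,"dy":0,"dz":3,"gripper":1},
  {"rx":0,"ry":0,"rz":0,"dx":0,"dy":0,"dz":3,"gripper":1},
  {"rx":0,"ry":0,"rz":0,"dx":0,"dy":0,"dz":2,"gripper":1},
  {"rx":0,"ry":0,"rz":0,"dx":0,"dy":0,"dz":0,"gripper":1},
])

```text
clock: 15.2
tcp_pos: [0.5869, 0.0312, 0.0383]
orientation: [0.281, 2.607, -0.078]
contact_force: [-0.3, 0.3, -0.2]
grip_width: 0.0852
gripper_force: 0.0
```

```bash
python3 log.py; python3 to.py t .575 .034 .06 -12.5 -1 30
```

```text
[ 0.18  0.52 -0.58  2.26  1.7   0.51 -0.5 ] [-0.   -0.01 -0.    0.   -0.01 -0.    0.  ]
15.2 [ 0.18  0.52 -0.58  2.26  1.7   0.51 -0.5 ] [0.5869 0.0312 0.0383] [-0.3  0.3 -0.2] 0.0852
d tool mm [ -0.2   0.2 -27.9] rot tool deg [-0.  -0.1  0.2]
```

Request:
step_arm([
  {"rx":0,"ry":0,"rz":0,"dx":0,"dy":0,"dz":3,"gripper":1},
  {"rx":0,"ry":0,"rz":0,"dx":0,"dy":0,"dz":3,"gripper":1},
  {"rx":0,"ry":0,"rz":0,"dx":0,"dy":0,"dz":2,"gripper":1},
  {"rx":0,"ry":0,"rz":0,"dx":0,"dy":0,"dz":0,"gripper":0.4},
  {"rx":0,"ry":0,"rz":0,"dx":0,"dy":0,"dz":0,"gripper":0.2},
  {"rx":0,"ry":0,"rz":0,"dx":0,"dy":0,"dz":0,"gripper":0.05},
  {"rx":0,"ry":0,"rz":0,"dx":0,"dy":0,"dz":0,"gripper":0.05},
  {"rx":0,"ry":0,"rz":0,"dx":0,"dy":0,"dz":0,"gripper":0.05},
  {"rx":0,"ry":0,"rz":0,"dx":0,"dy":0,"dz":0,"gripper":0.05},
])

```text
clock: 16.32
tcp_pos: [0.5912, 0.0326, 0.0321]
orientation: [0.278, 2.606, -0.074]
contact_force: [-0.1, 5.2, 2.7]
grip_width: 0.0501
gripper_force: 21.0
```

Width is 50.1 mm, so it is gripped. I tighten and lift straight up.

Request:
step_arm([
  {"rx":0,"ry":0,"rz":0,"dx":0,"dy":0,"dz":0,"gripper":-0.2},
  {"rx":0,"ry":0,"rz":0,"dx":0,"dy":0,"dz":0,"gripper":-0.5},
  {"rx":0,"ry":0,"rz":0,"dx":0,"dy":0,"dz":0,"gripper":-0.5},
  {"rx":0,"ry":0,"rz":0,"dx":-5,"dy":0,"dz":-9,"gripper":-0.5},
  {"rx":0,"ry":0,"rz":0,"dx":-10,"dy":0,"dz":-17,"gripper":-0.5},
  {"rx":0,"ry":0,"rz":0,"dx":-10,"dy":0,"dz":-17,"gripper":-0.5},
  {"rx":0,"ry":0,"rz":0,"dx":-10,"dy":0,"dz":-17,"gripper":-0.5},
  {"rx":0,"ry":0,"rz":0,"dx":-10,"dy":0,"dz":-17,"gripper":-0.5},
  {"rx":0,"ry":0,"rz":0,"dx":-10,"dy":0,"dz":-17,"gripper":-0.5},
  {"rx":0,"ry":0,"rz":0,"dx":-10,"dy":0,"dz":-17,"gripper":-0.5},
  {"rx":0,"ry":0,"rz":0,"dx":-10,"dy":0,"dz":-17,"gripper":-0.5},
  {"rx":0,"ry":0,"rz":0,"dx":0,"dy":0,"dz":0,"gripper":-0.5},
], grip_force=60)

```text
clock: 17.82
tcp_pos: [0.5925, 0.0295, 0.181]
orientation: [0.284, 2.604, -0.079]
contact_force: [-0.4, 0.3, -1.2]
grip_width: 0.0489
gripper_force: 62.0
```

```bash
python3 log.py; python3 kin2.py; python3 - <<'E'
from bench import r
from h import *
o=r.get_obs(); t=R.from_rotvec(o['orientation']); print(o['tcp_pos'].round(4),o['grip_width'],o['clock'])
# beaker in tool frame from the pose at grasp
X=np.array([.5912,.0326,.0321]);g=R.from_rotvec([.278,2.606,-.074]); c=np.array([.585,.032,.06]);m=np.array([.976,-.216,0])
print('centre tool mm',g.inv().apply(c-X)*1000,'mouth tool',g.inv().apply(m))
E
```

```text
[ 0.3   0.25 -0.68  2.16  0.96  0.52  0.24] [-0.02  0.03  0.02  0.03  0.04 -0.01 -0.04]
[ 0.000e+00  1.571e+00 -0.000e+00  0.000e+00  2.880e-01  1.000e-03
 -3.100e-02  5.410e-01  0.000e+00 -3.100e-02  4.730e-01  1.000e-03
 -1.000e-03  3.440e-01]
[[-0.     0.    -0.     0.     0.    -0.   ]
 [ 0.     0.     0.    -0.    -0.    -0.   ]
 [ 0.     0.     0.     0.    -0.    -0.   ]
 [-0.    -0.     0.     0.     0.    -0.   ]
 [-0.     0.     0.     0.     0.    -0.   ]
 [-0.    -0.001 -0.     0.     0.    -0.   ]
 [-0.002 -0.    -0.003  0.002  0.002  0.003]
 [ 0.006  0.006  0.006 -0.005 -0.003  0.001]]
[0.5925 0.0295 0.181 ] 0.0488773035471533 17.825
centre tool mm [ -8.78819427  -1.8867312  -27.1370206 ] mouth tool [-0.86610505 -0.00531849  0.49906488]
```

Lifted, with about 1.2 N load. Now I work out the turn (constant tool-axis rotation per row) and the move to the peg, checked with the refined model.

```bash
cat > peg.py <<'E'
from plan import *
FL=np.array([.0198,0,-.0436]); TIP=np.array([.532,-.239,.106])
def pose(psi,dz,tip=TIP):
    T=pegT([0,0,0],psi,30,-1)[1]; return tip+[0,0,dz]-T.apply(FL),T
E
python3 - <<'E'
from peg import *
from bench import r
q0=r.get_obs()['joints'].copy();X0,T0=fk(q0,p)
for psi in(-105,-90,-80,-70,-60):
  T=pose(psi,0)[1]; rv=np.degrees((T0.inv()*T).as_rotvec())
  for Xm in([.5925,.0295,.26],[.57,-.03,.28],[.57,-.1,.28]):
    rec=[];q=seg(q0,np.array(Xm),T0,6,rec);q=seg(q,np.array(Xm),T,20,rec);q=seg(q,*pose(psi,.12),8,rec);qa=q;q=seg(q,*pose(psi,0),6,rec);rr=np.array(rec)
    print(psi,Xm,'margin %.2f err %.3f'%(rr[:,0].min(),rr[:,1].max()),rv.round(1),q.round(2),pose(psi,0)[0].round(3))
E
```

```text
-105 [0.5925, 0.0295, 0.26] margin 0.00 err 0.068 [ 24.5  70.4 -92.1] [ 0.16  0.84 -0.41  1.86  1.17  1.51  1.92] [ 0.525 -0.266  0.067]
-105 [0.57, -0.03, 0.28] margin 0.00 err 0.053 [ 24.5  70.4 -92.1] [ 0.22  0.86 -0.49  1.85  1.2   1.56  1.9 ] [ 0.525 -0.266  0.067]
-105 [0.57, -0.1, 0.28] margin 0.00 err 0.025 [ 24.5  70.4 -92.1] [ 0.28  0.89 -0.57  1.85  1.24  1.61  1.89] [ 0.525 -0.266  0.067]
-90 [0.5925, 0.0295, 0.26] margin 0.00 err 0.022 [  28.6   62.8 -107. ] [ 0.28  0.83 -0.58  2.01  1.42  1.51  1.9 ] [ 0.532 -0.267  0.067]
-90 [0.57, -0.03, 0.28] margin 0.02 err 0.000 [  28.6   62.8 -107. ] [ 0.3   0.84 -0.61  2.01  1.43  1.54  1.9 ] [ 0.532 -0.267  0.067]
-90 [0.57, -0.1, 0.28] margin 0.10 err 0.000 [  28.6   62.8 -107. ] [ 0.31  0.84 -0.61  2.01  1.43  1.54  1.9 ] [ 0.532 -0.267  0.067]
-80 [0.5925, 0.0295, 0.26] margin 0.06 err 0.000 [  31.2   57.1 -116.8] [ 0.31  0.81 -0.6   2.12  1.57  1.46  1.9 ] [ 0.537 -0.266  0.067]
-80 [0.57, -0.03, 0.28] margin 0.12 err 0.000 [  31.2   57.1 -116.8] [ 0.31  0.81 -0.61  2.12  1.57  1.47  1.9 ] [ 0.537 -0.266  0.067]
-80 [0.57, 
[... 243 characters left out ...]
.542 -0.265  0.067]
-70 [0.57, -0.03, 0.28] margin 0.21 err 0.000 [  33.7   50.6 -126.2] [ 0.34  0.78 -0.61  2.22  1.73  1.41  1.9 ] [ 0.542 -0.265  0.067]
-70 [0.57, -0.1, 0.28] margin 0.21 err 0.000 [  33.7   50.6 -126.2] [ 0.34  0.78 -0.62  2.22  1.74  1.42  1.9 ] [ 0.542 -0.265  0.067]
-60 [0.5925, 0.0295, 0.26] margin 0.12 err 0.000 [  36.2   43.6 -135.4] [ 0.36  0.75 -0.58  2.32  1.92  1.35  1.88] [ 0.546 -0.263  0.067]
-60 [0.57, -0.03, 0.28] margin 0.12 err 0.000 [  36.2   43.6 -135.4] [ 0.38  0.76 -0.61  2.32  1.92  1.36  1.89] [ 0.546 -0.263  0.067]
-60 [0.57, -0.1, 0.28] margin 0.12 err 0.000 [  36.2   43.6 -135.4] [ 0.39  0.76 -0.62  2.32  1.92  1.37  1.9 ] [ 0.546 -0.263  0.067]
```

Request:
step_arm([
  {"rx":0,"ry":0,"rz":0,"dx":-8,"dy":-13,"dz":-18,"gripper":-0.5},
  {"rx":0,"ry":0,"rz":0,"dx":-8,"dy":-13,"dz":-18,"gripper":-0.5},
  {"rx":0,"ry":0,"rz":0,"dx":-8,"dy":-13,"dz":-18,"gripper":-0.5},
  {"rx":0,"ry":0,"rz":0,"dx":-8,"dy":-13,"dz":-18,"gripper":-0.5},
  {"rx":0,"ry":0,"rz":0,"dx":-8,"dy":-13,"dz":-18,"gripper":-0.5},
  {"rx":0,"ry":0,"rz":0,"dx":0,"dy":0,"dz":0,"gripper":-0.5},
])

```text
clock: 18.58
tcp_pos: [0.5679, -0.0325, 0.2781]
orientation: [0.286, 2.606, -0.081]
contact_force: [0.6, 0.2, -1.6]
grip_width: 0.0487
gripper_force: 62.3
```

Request:
step_arm([
  {"rx":1.7,"ry":2.5,"rz":-6.3,"dx":0,"dy":0,"dz":0,"gripper":-0.5},
  {"rx":1.7,"ry":2.5,"rz":-6.3,"dx":0,"dy":0,"dz":0,"gripper":-0.5},
  {"rx":1.7,"ry":2.5,"rz":-6.3,"dx":0,"dy":0,"dz":0,"gripper":-0.5},
  {"rx":1.7,"ry":2.5,"rz":-6.3,"dx":0,"dy":0,"dz":0,"gripper":-0.5},
  {"rx":1.7,"ry":2.5,"rz":-6.3,"dx":0,"dy":0,"dz":0,"gripper":-0.5},
  {"rx":1.7,"ry":2.5,"rz":-6.3,"dx":0,"dy":0,"dz":0,"gripper":-0.5},
  {"rx":1.7,"ry":2.5,"rz":-6.3,"dx":0,"dy":0,"dz":0,"gripper":-0.5},
  {"rx":1.7,"ry":2.5,"rz":-6.3,"dx":0,"dy":0,"dz":0,"gripper":-0.5},
  {"rx":1.7,"ry":2.5,"rz":-6.3,"dx":0,"dy":0,"dz":0,"gripper":-0.5},
  {"rx":1.7,"ry":2.5,"rz":-6.3,"dx":0,"dy":0,"dz":0,"gripper":-0.5},
  {"rx":1.7,"ry":2.5,"rz":-6.3,"dx":0,"dy":0,"dz":0,"gripper":-0.5},
  {"rx":1.7,"ry":2.5,"rz":-6.3,"dx":0,"dy":0,"dz":0,"gripper":-0.5},
  {"rx":1.7,"ry":2.5,"rz":-6.3,"dx":0,"dy":0,"dz":0,"gripper":-0.5},
  {"rx":1.7,"ry":2.5,"rz":-6.3,"dx":0,"dy":0,"dz":0,"gripper":-0.5},
  {"rx":1.7,"ry":2.5,"rz":-6.3,"dx":0,"dy":0,"dz":0,"gripper":-0.5},
  {"rx":1.7,"ry":2.5,"rz":-6.3,"dx":0,"dy":0,"dz":0,"gripper":-0.5},
  {"rx":1.7,"ry":2.5,"rz":-6.3,"dx":0,"dy":0,"dz":0,"gripper":-0.5},
  {"rx":1.7,"ry":2.5,"rz":-6.3,"dx":0,"dy":0,"dz":0,"gripper":-0.5},
  {"rx":1.7,"ry":2.5,"rz":-6.3,"dx":0,"dy":0,"dz":0,"gripper":-0.5},
  {"rx":1.7,"ry":2.5,"rz":-6.3,"dx":0,"dy":0,"dz":0,"gripper":-0.5},
])

```text
clock: 21.08
tcp_pos: [0.5689, -0.0297, 0.2763]
orientation: [1.902, -1.327, 1.106]
contact_force: [-0.8, -0.4, -0.8]
grip_width: 0.0488
gripper_force: 62.3
```

```bash
cat > pp.py <<'E'
# pp.py psi dz : error to peg pose in tool axes
import sys
from peg import *
from bench import r
o=r.get_obs();X,T=pose(float(sys.argv[1]),float(sys.argv[2]));t=R.from_rotvec(o['orientation'])
print(round(o['clock'],2),o['joints'].round(2),o['tcp_pos'].round(4),'F',o['contact_force'].round(1),'w',round(o['grip_width'],4))
print('d tool',(t.inv().apply(X-o['tcp_pos'])*1000).round(1),'rot',np.degrees((t.inv()*T).as_rotvec()).round(1),'floor est',(o['tcp_pos']+t.apply(FL)).round(4),'world up in tool',t.inv().apply([0,0,1]).round(3))
E
python3 pp.py -70 .12
```

```text
21.07 [ 0.06  0.51 -0.85  1.97  1.23  1.68  2.2 ] [ 0.5689 -0.0297  0.2763] F [-0.8 -0.4 -0.8] w 0.0488
d tool [ 28.9 108.7 226.9] rot [-0.7 -0.  -0.2] floor est [ 0.5588 -0.0037  0.3152] world up in tool [ 0.866 -0.008 -0.5  ]
```

Request:
step_arm([
  {"rx":-0.7,"ry":0,"rz":-0.2,"dx":4,"dy":15.5,"dz":32.5,"gripper":-0.5},
  {"rx":0,"ry":0,"rz":0,"dx":4,"dy":15.5,"dz":32.5,"gripper":-0.5},
  {"rx":0,"ry":0,"rz":0,"dx":4,"dy":15.5,"dz":32.5,"gripper":-0.5},
  {"rx":0,"ry":0,"rz":0,"dx":4,"dy":15.5,"dz":32.5,"gripper":-0.5},
  {"rx":0,"ry":0,"rz":0,"dx":4,"dy":15.5,"dz":32.5,"gripper":-0.5},
  {"rx":0,"ry":0,"rz":0,"dx":4,"dy":15.5,"dz":32.5,"gripper":-0.5},
  {"rx":0,"ry":0,"rz":0,"dx":5,"dy":15,"dz":32,"gripper":-0.5},
  {"rx":0,"ry":0,"rz":0,"dx":0,"dy":0,"dz":0,"gripper":-0.5},
  {"rx":0,"ry":0,"rz":0,"dx":0,"dy":0,"dz":0,"gripper":-0.5},
])

```text
clock: 22.2
tcp_pos: [0.5385, -0.2643, 0.1881]
orientation: [1.895, -1.332, 1.091]
contact_force: [1.3, 0.7, -0.8]
grip_width: 0.049
gripper_force: 62.3
```

```bash
python3 pp.py -70 .12; python3 - <<'E'
from bench import r
import cv2,numpy as np
s=r.grab_frame('scene');t=r.grab_frame('top');cv2.imwrite('pics/s3.png',s);cv2.imwrite('pics/t3.png',t)
cv2.imwrite('pics/p1.png',np.hstack([cv2.resize(s[90:210,310:430],(400,400),interpolation=2),cv2.resize(t[120:220,330:430],(400,400),interpolation=2)]))
E
```

```text
22.2 [ 0.4   0.51 -0.69  2.22  1.56  1.33  2.14] [ 0.5385 -0.2643  0.1881] F [ 1.3  0.7 -0.8] w 0.049
d tool [ 0.  -2.5  2.1] rot [ 0.1  0.2 -0.1] floor est [ 0.5291 -0.2382  0.2271] world up in tool [ 0.865 -0.001 -0.503]
```

View pics/p1.png

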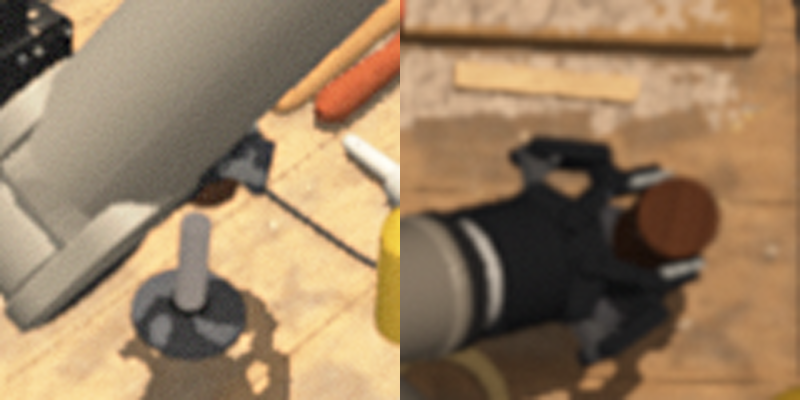

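Right half: the closed end is up, a circle centred at about (678,218) in the crop, which is top pixel (399.5,174.5). Left half: the mouth edge is just above the peg top at about (213,198). I check these against the estimate.

```bash
python3 - <<'E'
from peg import *
from bench import r
o=r.get_obs();t=R.from_rotvec(o['orientation']);f=o['tcp_pos']+t.apply(FL);ax=t.apply([-.866,0,.5])
I=cv2.imread('pics/t3.png');h,s,v=cv2.split(cv2.cvtColor(I,cv2.COLOR_BGR2HSV))
m,c,st=blob((s>110)&(v<140)&(h<16)&(np.hypot(*np.meshgrid(np.arange(640)-399,np.arange(400)-174))<16),(399,174)); print('mask',c,st)
(cx,cy),rad=cv2.minEnclosingCircle(np.argwhere(m)[:,::-1].astype(np.float32)); print(cx,cy,rad)
cl=f-.012*ax; mo=f+.078*ax; print('axis',ax.round(3),'closed est',cl.round(4),'seen at that z',onplane(r,'top',[(399.5,174.5),(cx,cy)],cl[2]).round(4))
print('rad px expect',np.linalg.norm(proj(r,'top',cl+[.025,0,0])-proj(r,'top',cl)))
ang=np.linspace(0,2*np.pi,12,endpoint=False);ring=mo+.025*np.c_[np.cos(ang),np.sin(ang),0*ang]
print('mouth ring scene crop',((proj(r,'scene',ring)-[310,90])*400/120).round().tolist())
print('peg tip scene crop',((proj(r,'scene',TIP)-[310,90])*400/120).round())
E
```

```text
mask [396.63736264 174.86593407] [384 164  26  23 455]
396.5294189453125 174.35293579101562 13.625091552734375
axis [ 0.     0.003 -1.   ] closed est [ 0.5295 -0.2378  0.2398] seen at that z [[ 0.5255 -0.2383  0.2398]
 [ 0.5256 -0.2313  0.2398]]
rad px expect 10.488234934578646
mouth ring scene crop [[177.0, 167.0], [169.0, 177.0], [169.0, 190.0], [179.0, 201.0], [195.0, 207.0], [213.0, 207.0], [228.0, 201.0], [237.0, 190.0], [235.0, 178.0], [226.0, 167.0], [210.0, 161.0], [192.0, 160.0]]
peg tip scene crop [[197. 224.]]
```

Estimates agree to about 4 mm. I shift by (+4.5, −2) mm and lower so that the mouth just passes the peg top.

Request:
step_arm([
  {"rx":0,"ry":0,"rz":0,"dx":2,"dy":-3.5,"dz":3,"gripper":-0.5},
  {"rx":0,"ry":0,"rz":0,"dx":-8.7,"dy":0,"dz":5,"gripper":-0.5},
  {"rx":0,"ry":0,"rz":0,"dx":-8.7,"dy":0,"dz":5,"gripper":-0.5},
  {"rx":0,"ry":0,"rz":0,"dx":-8.7,"dy":0,"dz":5,"gripper":-0.5},
  {"rx":0,"ry":0,"rz":0,"dx":-8.7,"dy":0,"dz":5,"gripper":-0.5},
  {"rx":0,"ry":0,"rz":0,"dx":-4.3,"dy":0,"dz":2.5,"gripper":-0.5},
  {"rx":0,"ry":0,"rz":0,"dx":-4.3,"dy":0,"dz":2.5,"gripper":-0.5},
  {"rx":0,"ry":0,"rz":0,"dx":0,"dy":0,"dz":0,"gripper":-0.5},
  {"rx":0,"ry":0,"rz":0,"dx":0,"dy":0,"dz":0,"gripper":-0.5},
])

```text
clock: 23.42
tcp_pos: [0.5424, -0.2677, 0.1395]
orientation: [1.892, -1.333, 1.09]
contact_force: [0.5, -0.5, -0.9]
grip_width: 0.0487
gripper_force: 62.3
```

```bash
python3 pp.py -70 0.02; python3 - <<'E'
from bench import r
import cv2,numpy as np
s=r.grab_frame('scene');t=r.grab_frame('top')
cv2.imwrite('pics/t4.png',t)
cv2.imwrite('pics/p2.png',np.hstack([cv2.resize(s[110:210,320:420],(400,400),interpolation=2),cv2.resize(t[130:230,330:430],(400,400),interpolation=2)]))
E
```

```text
23.43 [ 0.38  0.62 -0.66  2.22  1.63  1.36  2.04] [ 0.5424 -0.2677  0.1395] F [ 0.5 -0.5 -0.9] w 0.0487
d tool [-46.7   0.   23.9] rot [ 0.3  0.1 -0.2] floor est [ 0.5331 -0.2416  0.1785] world up in tool [ 0.865 -0.    -0.501]
```

View pics/p2.png

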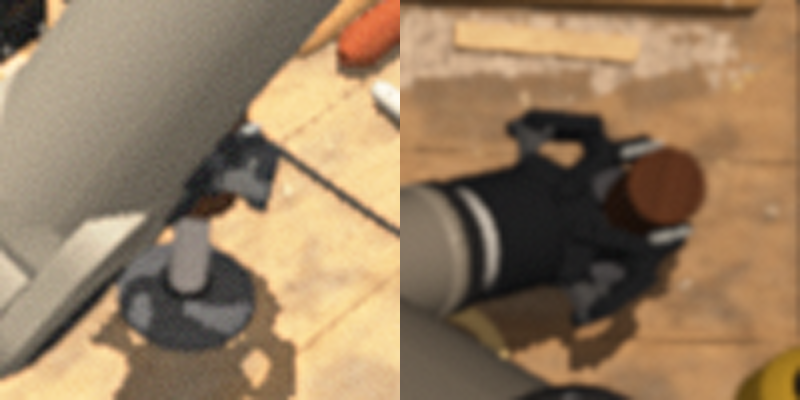

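Peg top at about (193,220) in the left half lies inside the mouth, whose right edge is at about 232 as expected. There is no contact force. I keep lowering.

Request:
step_arm([
  {"rx":0,"ry":0,"rz":0,"dx":-7,"dy":0,"dz":4,"gripper":-0.5},
  {"rx":0,"ry":0,"rz":0,"dx":-7,"dy":0,"dz":4,"gripper":-0.5},
  {"rx":0,"ry":0,"rz":0,"dx":-7,"dy":0,"dz":4,"gripper":-0.5},
  {"rx":0,"ry":0,"rz":0,"dx":-7,"dy":0,"dz":4,"gripper":-0.5},
  {"rx":0,"ry":0,"rz":0,"dx":-7,"dy":0,"dz":4,"gripper":-0.5},
  {"rx":0,"ry":0,"rz":0,"dx":-7,"dy":0,"dz":4,"gripper":-0.5},
  {"rx":0,"ry":0,"rz":0,"dx":-7,"dy":0,"dz":4,"gripper":-0.5},
  {"rx":0,"ry":0,"rz":0,"dx":-3.5,"dy":0,"dz":2,"gripper":-0.5},
  {"rx":0,"ry":0,"rz":0,"dx":0,"dy":0,"dz":0,"gripper":-0.5},
  {"rx":0,"ry":0,"rz":0,"dx":0,"dy":0,"dz":0,"gripper":-0.5},
])

```text
clock: 24.78
tcp_pos: [0.5423, -0.2674, 0.079]
orientation: [1.892, -1.333, 1.09]
contact_force: [0.9, 0.1, -0.5]
grip_width: 0.0489
gripper_force: 62.3
```

```bash
python3 pp.py -70 0
```

```text
24.77 [ 0.35  0.75 -0.62  2.22  1.71  1.4   1.92] [ 0.5423 -0.2674  0.079 ] F [ 0.9  0.1 -0.5] w 0.0489
d tool [-11.5  -0.    4. ] rot [ 0.3  0.1 -0.2] floor est [ 0.5329 -0.2412  0.118 ] world up in tool [ 0.865 -0.    -0.501]
```

12 mm estimated to go. I descend in small steps.

Request:
step_arm([
  {"rx":0,"ry":0,"rz":0,"dx":-3.5,"dy":0,"dz":2,"gripper":-0.5},
  {"rx":0,"ry":0,"rz":0,"dx":-2.6,"dy":0,"dz":1.5,"gripper":-0.5},
  {"rx":0,"ry":0,"rz":0,"dx":-1.7,"dy":0,"dz":1,"gripper":-0.5},
  {"rx":0,"ry":0,"rz":0,"dx":0,"dy":0,"dz":0,"gripper":-0.5},
])

```text
clock: 25.28
tcp_pos: [0.5421, -0.2674, 0.0695]
orientation: [1.892, -1.333, 1.089]
contact_force: [0.2, 0.1, -0.3]
grip_width: 0.0491
gripper_force: 62.3
```

Request:
step_arm([
  {"rx":0,"ry":0,"rz":0,"dx":-0.9,"dy":0,"dz":0.5,"gripper":-0.5},
  {"rx":0,"ry":0,"rz":0,"dx":-0.9,"dy":0,"dz":0.5,"gripper":-0.5},
  {"rx":0,"ry":0,"rz":0,"dx":0,"dy":0,"dz":0,"gripper":-0.5},
])

```text
clock: 25.65
tcp_pos: [0.5423, -0.2674, 0.068]
orientation: [1.891, -1.333, 1.091]
contact_force: [-0.5, -0.1, 1.1]
grip_width: 0.0485
gripper_force: 62.5
```

Request:
step_arm([
  {"rx":0,"ry":0,"rz":0,"dx":-0.9,"dy":0,"dz":0.5,"gripper":-0.5},
  {"rx":0,"ry":0,"rz":0,"dx":0,"dy":0,"dz":0,"gripper":-0.5},
  {"rx":0,"ry":0,"rz":0,"dx":0,"dy":0,"dz":0,"gripper":-0.5},
])

```text
clock: 26.02
tcp_pos: [0.5423, -0.2675, 0.0681]
orientation: [1.89, -1.332, 1.093]
contact_force: [-3.6, 4.1, 6.9]
grip_width: 0.0488
gripper_force: 63.0
```

Contact is felt (+7 N up) at the estimated height of 0.107. I ease a hair and open gradually.

Request:
step_arm([
  {"rx":0,"ry":0,"rz":0,"dx":0.5,"dy":0,"dz":-0.3,"gripper":-0.5},
  {"rx":0,"ry":0,"rz":0,"dx":0,"dy":0,"dz":0,"gripper":0.15},
  {"rx":0,"ry":0,"rz":0,"dx":0,"dy":0,"dz":0,"gripper":0.22},
  {"rx":0,"ry":0,"rz":0,"dx":0,"dy":0,"dz":0,"gripper":0.3},
  {"rx":0,"ry":0,"rz":0,"dx":0,"dy":0,"dz":0,"gripper":0.5},
  {"rx":0,"ry":0,"rz":0,"dx":0,"dy":0,"dz":0,"gripper":1},
  {"rx":0,"ry":0,"rz":0,"dx":0,"dy":0,"dz":0,"gripper":1},
  {"rx":0,"ry":0,"rz":0,"dx":0,"dy":0,"dz":0,"gripper":1},
], grip_force=20)

```text
clock: 27.02
tcp_pos: [0.5421, -0.2673, 0.0672]
orientation: [1.892, -1.333, 1.09]
contact_force: [0.6, 0.5, 0.1]
grip_width: 0.0858
gripper_force: 0.0
```

Free. I retreat along the fingers.

Request:
step_arm([
  {"rx":0,"ry":0,"rz":0,"dx":0,"dy":0,"dz":-10,"gripper":1},
  {"rx":0,"ry":0,"rz":0,"dx":0,"dy":0,"dz":-20,"gripper":1},
  {"rx":0,"ry":0,"rz":0,"dx":0,"dy":0,"dz":-25,"gripper":1},
  {"rx":0,"ry":0,"rz":0,"dx":0,"dy":0,"dz":-30,"gripper":1},
  {"rx":0,"ry":0,"rz":0,"dx":0,"dy":0,"dz":-30,"gripper":1},
  {"rx":0,"ry":0,"rz":0,"dx":0,"dy":0,"dz":0,"gripper":1},
  {"rx":0,"ry":0,"rz":0,"dx":0,"dy":0,"dz":0,"gripper":1},
])

```text
clock: 27.9
tcp_pos: [0.5086, -0.174, 0.1249]
orientation: [1.892, -1.333, 1.09]
contact_force: [-0.4, -1.1, -0.5]
grip_width: 0.0853
gripper_force: 0.0
```

```bash
python3 - <<'E'
from bench import r
import cv2,numpy as np
o=r.get_obs();print(o['clock'],o['contact_force'].round(1),o['tcp_pos'].round(3),abs(o['qvel']).max())
s=r.grab_frame('scene');t=r.grab_frame('top')
cv2.imwrite('pics/p3.png',np.hstack([cv2.resize(s[100:220,310:430],(400,400),interpolation=2),cv2.resize(t[120:240,320:440],(400,400),interpolation=2)]))
E
```

```text
27.9 [-0.4 -1.1 -0.5] [ 0.509 -0.174  0.125] 0.013585761894778685
```

View pics/p3.png

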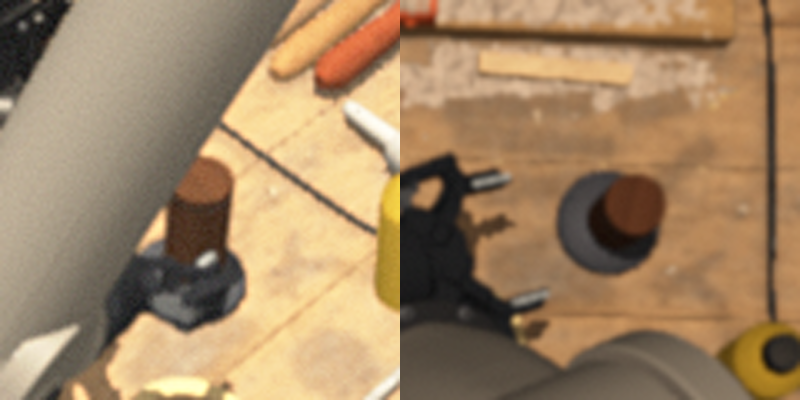

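The beaker hangs upright over the peg, its top at about (204,178) in the left half and (635,205) in the right half. The fingers are clear, with tips at about (500,180) and (540,298) in the right half.

```bash
python3 -c "
from bench import r
print(r.hand_in())"
```

```text
the job is handed in; nothing more can be done
None
```

The dark beaker hangs mouth down on the free peg, resting on the peg top with the gripper clear, and the job is handed in at about 28 s; the result was not reported back.

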